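# Hang the rinsed jars up to drain and set the click timer

## Task

Put every white sample jar that stands on the bench into the steel basket where it is, and turn the swivel hook so that it points straight out over the drip tray; then hang the loaded basket by its eye on the hook and let go. Last, wind the timer dial back (anticlockwise) to its stop, and then turn it exactly four clicks clockwise. Leave the amber bottle, the tub and the beaker alone.

Things in the scene. Friction and masses are not known exactly. Their poses are not given: they have to be found in the camera images.
- basket: loose steel jar basket, ~0.45 kg: open tray 190 (its x) x 150 mm (y), walls 35 mm high, 4 mm thick, floor 4 mm. A 10 mm rod rises from its middle to an upright wire eye in the y-z plane (window 44 mm wide, 150 to 185 mm up; level 10 mm top bar, axis 190 mm up), with a black grip on top. A hook enters the eye along the basket's x, from either end. Origin: centre of the underside
- basket_grip (a point): centre of the basket's black grip, a square post 20 x 20 mm and 50 mm tall (195 to 245 mm above the basket's underside); this point is 225 mm above the underside, on the basket's centre line
- basket_eye (a point): point under the middle of the top bar of the basket's eye (185 mm above the underside): it rests on the hook when the basket hangs
- stand: fixed drain stand: a 210 x 160 mm drip tray (rim 14 mm high) lying in front of an 18 mm thick upright post. Origin: at the foot of the post; the tray reaches from 20 to 230 mm out along the stand's -x direction, centred on it. The post ends under the swivel hook, with its hub nothing of it but the hook tip stands above 240 mm
- tray_mid (a point): middle of the drip tray's floor, 125 mm from the post in the stand's -x direction, 4 mm above the bench
- hook (a joint): swivel hook on the post (friction-held, 0.08 N m, +-2.3 rad). 0 = it points along the stand's -x, out over the middle of the drip tray; positive = anticlockwise from above. A level bar 10 mm thick, axis 225 mm above the bench, 145 mm long from the post's axis, ending in an upturned tip 152 mm out, its top 248 mm above the bench; black hub 26 mm across on the post
- hook_seat (a point): top of the hook's bar, 125 mm out from the post's axis, 230 mm above the bench: where the basket's eye should rest. Its x axis points from the hook's tip towards the post
- hook_mid (a point): axis of the hook's bar 90 mm out from the post: a good place to pinch the bar from above to turn it
- dial (a joint): click dial on top of the fixed white timer box (110 x 110 x 55 mm): rad turned clockwise, seen from above, from its zero stop. One click = 0.524 rad (30 degrees); a sprung ball snaps it into each click (about 0.15 N m to get over to the next). It cannot go anticlockwise of the stop (0) nor beyond 5.8. Four clicks from the stop = 2.094
- dial_grip (a point): on the dial's axis, 87 mm above the bench: where to pinch the dial's upright black bar (60 mm long, 16 mm thick, its top 101 mm above the bench, its foot 65 mm). The bar lies along this point's x axis and turns with the dial; its white pointer end is at -x
- dial_pointer (a point): white pointer end of the dial's bar, 30 mm from the axis
- jar1_mid (a point): closed white sample jar with a grey cap, 42 mm across, 70 mm tall, about 60 g, standing on the bench (two to four of the four jars are there; None if absent). Point: its centre, 35 mm up; z along its axis
- jar2_mid (a point): closed white sample jar with a grey cap, 42 mm across, 70 mm tall, about 60 g, standing on the bench (two to four of the four jars are there; None if absent). Point: its centre, 35 mm up; z along its axis
- jar3_mid (a point): closed white sample jar with a grey cap, 42 mm across, 70 mm tall, about 60 g, standing on the bench (two to four of the four jars are there; None if absent). Point: its centre, 35 mm up; z along its axis
- jar4_mid (a point): closed white sample jar with a grey cap, 42 mm across, 70 mm tall, about 60 g, standing on the bench (two to four of the four jars are there; None if absent). Point: its centre, 35 mm up; z along its axis
- amber: bystander: amber bottle 68 mm across, 130 mm tall; origin at its underside. Leave alone
- tub: bystander: tan tub with white lid, 96 mm across, 100 mm tall; origin at its underside. Leave alone
- beaker: bystander: glass beaker 72 mm across, 90 mm tall; origin at its underside. Leave alone
Mind the look-alikes: they are no part of the job. What is shaped like the basket but green is not meant. What is shaped like the part that bears dial but yellow is not meant.

How it is judged:
By the outcome, as a careful person would: the job done as asked, in the order asked, and still so for the second after the job is handed in, with the robot touching nothing.
Of jar1, jar2, jar3, jar4 only 2 to 4 are there at a start; the rules pass over those that are not, and their reading is None.
At some moment in a run one of jar1, jar2, jar3, jar4 may be knocked a few centimetres aside while the robot is not near it.
It also fails if it takes over 210 s, if anything falls off the work surface, if the arm or the gripper's body presses on something with over 40 N, if the wrist force passes 120 N, or if a joint passes its speed limit or range.

## Robot

A 6-joint arm with a two-finger parallel gripper is mounted at the origin on the work surface. World frame = base frame: x ahead of the robot, y to its left, z up, the work surface at z = 0. Lengths are in m, angles in rad, forces in N, time in s.
With the tool pointing down it reaches from about 0.4 to 0.825 m from the base axis. Payload 7 kg.
Tool frame: the origin (TCP) lies at the centre of the arm's flange, where the gripper is bolted on; the fingertips stand 178 mm ahead of it and the grasp point (between the pads) lies 159 mm ahead of it; x points along the fingers, z is the direction in which the jaws open and shut, and the axes are right-handed (so a half turn about x gives the same grasp; the last joint's range is limited). The gripper opens to 88 mm and grips with 3 to 60 N. Pads are 19 mm wide; open, the fingers measure 130 mm over their backs; the gripper's body (78 mm by 193 mm) begins 47 mm behind the grasp point.
Start: joints at [1.561, 0.359, 0.012, 0, -1.224, -0.288], TCP at [0.198, 0.645, 0.405] pointing down, gripper open.
Joint ranges: [-3.07, 3.07], [-1.43, 2.12], [-1.02, 1.25], [-3.03, 1.67], [-3.05, -0], [-3.03, 3.03]. Speed limits (rad/s): [2.39, 2.39, 3.01, 3.14, 3.14, 3.14].

## Interface

Orientations are given as [roll, pitch, yaw] about the fixed x, y, z axes, in that order (R = Rz(yaw) Ry(pitch) Rx(roll)).
In Python, from station import telemetry, optics, job_done, finder gives the robot as it stands.
- The arm moves only by the tool play_rows, never from a script. Its argument "steps" is a list of rows, each an object of numbers: "gripper": the opening, from 0 (shut) to 1 (fully open); "tx", "ty", "tz": the shift along the tool's x, y, z in units of 25 mm (1.0 is 25 mm); "ax", "ay", "az": the turn, a rotation vector about the tool's x, y, z in units of 6 degrees (1.0 is 6 degrees). In form: [{"gripper": .., "tx": .., "ty": .., "tz": .., "ax": .., "ay": .., "az": ..}, ...]. A call has 1 to 20 rows; each row shifts and turns the commanded pose from where the row before left it, along the tool's axes as they then stand; what a row does not reach is not made up. A row lasts 1/12 s, in which the tool goes at most 41.7 mm and 7.16 degrees, less where a joint would pass 70% of its speed; a pose out of reach is approached as far as the arm can. A call is refused whole if a number of a shift passes 1 or a number of a turn 1, either way. A call with a gripper value outside its range is refused whole. The fingers move at their own pace and stop on an object; "newtons" is the grip in N (left out, the last holds). Time passes only in rows, so rows that do not move let the fingers close. It gives the time, the measured TCP pose, the force and the opening at its end, in the units of the state.
- telemetry.get_state(): the state, without advancing time (a new reading comes with each control period).
- optics.grab_frame(name): name is "side" or "top" or "wrist"; returns the picture (420x560x3 uint8, red, green, blue); there is no depth.
- optics.calibration(name): a dict with "fx", "fy", "cx", "cy" (pixels), "k1" (the pictures are not rectified: a ray, as slopes to the right and down, at radius r is drawn at 1 + k1 r^2 times it, then the intrinsics apply), "T" (4x4, takes a point from camera to world coordinates); the wrist camera has in their place "mount" (4x4, takes a point from camera to tool coordinates, whose origin is the TCP and whose axes are the tool frame's). Camera axes: x right, y down, z forward; pixel columns grow to the right and rows downward; lengths in m; the calibration is good to about 2 mm. A picture is of the moment at which its call begins: read the wrist's pose just before it. calibration takes no time and is no camera call.
- job_done(): hands the job in, once; it reports no verdict.
Trained networks look in the newest picture that a camera, given by its name, has taken for a name from the list of things; names that differ only in an ending like _2 or _b are one class to them, and where a whole thing is asked for, a point or a joint stands for the part that bears it (a point fixed in the world has none). Each returns a list of dicts, best first, with "confidence" (0 to 1); they miss things now and then, are a little off and sometimes report something else, mostly with a low value. They report only what shows in the picture. A call takes as long as a camera call. They do not tell look-alikes from the thing itself.
- finder.look_for(query, camera): "extent" ([left, top, right, bottom] in pixels, round what is visible of it).
- finder.silhouettes(query, camera): "pixels" (420x560 bool, what is visible of it) and "extent" ([left, top, right, bottom] in pixels, round what is visible of it).
- finder.pinpoint(query, camera): "location" ([row, column] in pixels: a listed point, or the origin of a listed thing).
The state is a dict: "t": time; "q": joint angles; "qd": joint speeds; "joint_efforts": joint torques, N m; "eef_pos": TCP position; "ee_rot": TCP orientation; "force": force on the tool from outside, world axes, zero at the start; "moment": the same for the moment, N m; "width": finger opening in m.
Only numpy, scipy, OpenCV 4.12 (cv2) and the standard library are available. Lean on these libraries where they do the work, as an engineer would, in place of code of your own. Each camera call takes 0.05 s, during which the arm holds its last target.

## Working session

There is one attempt and no reset: what is moved stays moved. The work goes in short steps, Python scripts to look and compute and a tool call to move; the robot and the scene stay as the last step left them, time stands still between calls to the robot, and variables do not carry over. Pictures are saved under pics/ and viewed, and the job is handed in when it is done.

Besides the shell and the picture viewer there is one more tool, called after "Request:" as a command line: name --argument value ..., lists and objects as JSON in quotes. play_rows: Moves the arm, as the interface text tells. Its arguments: {"type":"object","properties":{"steps":{"type":"array"},"newtons":{"type":"number"}},"required":["steps"]}

```bash
mkdir -p pics; ls
cat > h.py <<'E'
import numpy as np,cv2
from station import telemetry, optics, job_done, finder
from scipy.spatial.transform import Rotation as R
def save(n,f,crop=None,s=1):
    im=optics.grab_frame(n)[:,:,::-1]
    if crop: a,b,c,d=crop; im=im[b:d,a:c]
    if s!=1: im=cv2.resize(im,None,fx=s,fy=s,interpolation=cv2.INTER_CUBIC)
    cv2.imwrite('pics/'+f,im)
def TT():
    s=telemetry.get_state();T=np.eye(4);T[:3,:3]=R.from_euler('xyz',s['ee_rot']).as_matrix();T[:3,3]=s['eef_pos'];return T
def camT(n,tool=None):
    c=optics.calibration(n)
    if 'T' in c: return c,np.array(c['T'])
    return c,(TT() if tool is None else tool)@np.array(c['mount'])
def ray(n,row,col,tool=None):
    c,T=camT(n,tool);xd=np.array([(col-c['cx'])/c['fx'],(row-c['cy'])/c['fy']])
    x=xd.copy()
    for _ in range(30): x=xd/(1+c['k1']*(x@x))
    d=T[:3,:3]@np.array([x[0],x[1],1]);return T[:3,3],d
def atz(n,row,col,z,tool=None):
    o,d=ray(n,row,col,tool);return o+d*(z-o[2])/d[2]
def proj(n,p,tool=None):
    c,T=camT(n,tool);q=np.linalg.inv(T)@np.append(p,1);x=q[:2]/q[2];x=x*(1+c['k1']*(x@x));return x[1]*c['fy']+c['cy'],x[0]*c['fx']+c['cx']
E
python3 - <<'E'
from h import *
np.set_printoptions(precision=3,suppress=True)
for n in('side','top','wrist'):
    save(n,n+'0.png'); c=optics.calibration(n); print(n,c)
print(telemetry.get_state())
print(TT())
E
```

```text
pics
side {'fx': 490.3489528157492, 'fy': 490.3489528157492, 'cx': 274.6358274598313, 'cy': 209.05113628985416, 'k1': -0.15760289661185456, 'T': array([[ 0.99 , -0.066,  0.128,  0.292],
       [-0.142, -0.592,  0.794, -1.352],
       [ 0.023, -0.803, -0.595,  1.121],
       [ 0.   ,  0.   ,  0.   ,  1.   ]])}
top {'fx': 522.0360050190666, 'fy': 522.0360050190666, 'cx': 286.69847563350356, 'cy': 217.64403317043372, 'k1': -0.07184028594895396, 'T': array([[ 0.092, -0.967,  0.236,  0.165],
       [-0.996, -0.091,  0.016, -0.068],
       [ 0.006, -0.236, -0.972,  1.585],
       [ 0.   ,  0.   ,  0.   ,  1.   ]])}
wrist {'fx': 293.255535961633, 'fy': 293.255535961633, 'cx': 282.5132611156078, 'cy': 206.90831794835697, 'k1': 0.011746518404824964, 'mount': array([[-0.   , -0.301,  0.954,  0.021],
       [-0.001, -0.954, -0.301,  0.082],
       [ 1.   , -0.001, -0.   , -0.   ],
       [ 0.   ,  0.   ,  0.   ,  1.   ]])}
{'t': 0.15, 'q': array([ 1.561,  0.359,  0.011, -0.   , -1.224, -0.288]), 'qd': array([-0.   , -0.002, -0.   ,  0.002, -0.001,  0.001]), 'joint_efforts': array([ -0.   , -58.328,  29.329,   7.001,   0.009,  -0.   ]), 'eef_pos': array([0.198, 0.645, 0.404]), 'ee_rot': array([ 0.091,  1.57 , -1.778]), 'force': array([0.575, 0.251, 1.066]), 'moment': array([-0.029, -0.005,  0.012]), 'width': 0.08765027851363952}
[[-0.     0.956 -0.293  0.198]
 [-0.001 -0.293 -0.956  0.645]
 [-1.     0.     0.001  0.404]
 [ 0.     0.     0.     1.   ]]
```

View pics/side0.png

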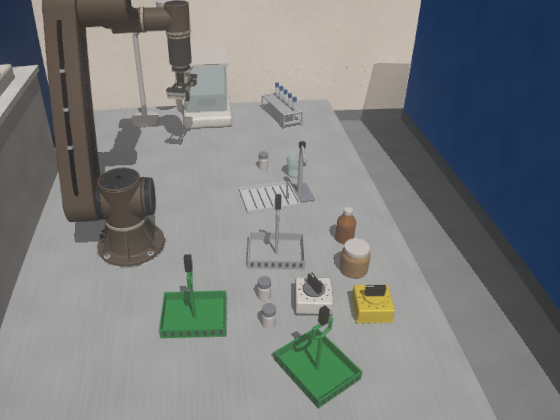

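View pics/top0.png

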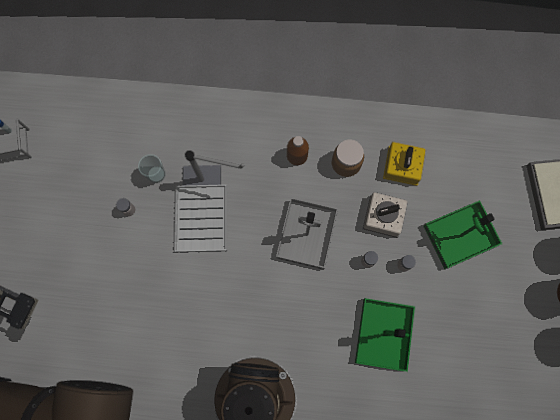

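View pics/wrist0.png

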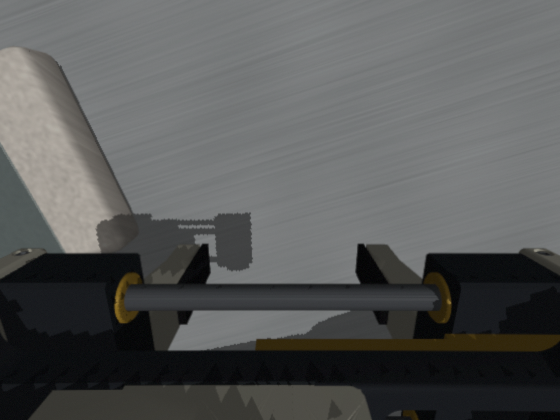

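Side picture: the steel basket is at (275,250) and two jars are at (265,289) and (269,316). A third jar is at (263,160), the white timer at (313,293), and the hook stand at (300,180). The top picture agrees: the steel basket is at (305,232), the greens are look-alikes, and the yellow timer at (405,160) is not meant.

Run:
```python
from h import *
np.set_printoptions(precision=3,suppress=True)
Z={'basket':0,'basket_grip':.225,'basket_eye':.185,'tray_mid':.004,'stand':0,'hook_seat':.23,'hook_mid':.225,'dial_grip':.087,'dial_pointer':.09,'jar1_mid':.035,'amber':0,'tub':0,'beaker':0}
for q,z in Z.items():
    for n in('top','side'):
        for r in finder.pinpoint(q,n)[:4]:
            print(q,n,np.round(r['location'],1),round(r['confidence'],2),atz(n,*r['location'],z)[:2])
im=optics.grab_frame('top')[:,:,::-1]
cv2.imwrite('pics/t1.png',cv2.resize(im[120:290,160:440],None,fx=2.8,fy=2.8,interpolation=cv2.INTER_CUBIC))
im=optics.grab_frame('side')[:,:,::-1]
cv2.imwrite('pics/s1.png',cv2.resize(im[130:340,200:400],None,fx=2.8,fy=2.8,interpolation=cv2.INTER_CUBIC))
```

```text
basket top [232.3 303.4] 0.75 [ 0.507 -0.099]
basket top [234.6 462.7] 0.64 [ 0.546 -0.597]
basket top [335.4 383. ] 0.61 [ 0.216 -0.362]
basket top [207.1 391.9] 0.47 [ 0.614 -0.37 ]
basket side [368.  315.2] 0.95 [ 0.539 -0.587]
basket side [258.9 276.4] 0.86 [ 0.498 -0.138]
basket side [314.9 193.5] 0.65 [ 0.216 -0.356]
basket_grip top [220.3 310.5] 0.93 [ 0.493 -0.11 ]
basket_grip top [220.2 486.2] 0.69 [ 0.538 -0.586]
basket_grip top [334.4 401.3] 0.64 [ 0.215 -0.367]
basket_grip side [315.9 322.8] 0.81 [ 0.538 -0.596]
basket_grip side [199.1 276.6] 0.74 [ 0.498 -0.106]
basket_grip side [263.4 188.6] 0.64 [ 0.221 -0.373]
basket_eye top [219.1 305.7] 0.95 [ 0.505 -0.098]
basket_eye top [335.7 394. ] 0.89 [ 0.212 -0.357]
basket_eye top [221.4 484. ] 0.69 [ 0.545 -0.595]
basket_eye side [208.7 278.6] 0.85 [ 0.506 -0.104]
basket_eye side [270.6 188. ] 0.84 [ 0.216 -0.359]
basket_eye side [325.2 317.6] 0.6 [ 0.53 -0.59]
tray_mid top [220.1 198.8] 0.75 [0.515 0.229]
tray_mid top [206.4 127.1] 0.4 [0.537 0.461]
tray_mid side [195.2 270.1] 0.85 [0.527 0.231]
tray_mid side [207.2 275.2] 
[... 642 characters left out ...]
.  392.9] 0.91 [ 0.596 -0.356]
dial_grip side [280.7 312.3] 0.94 [ 0.575 -0.341]
dial_grip side [289.6 376.4] 0.63 [ 0.756 -0.402]
dial_pointer top [163.5 407.7] 0.85 [ 0.731 -0.395]
dial_pointer top [209.3 380.1] 0.7 [ 0.579 -0.318]
dial_pointer side [270.8 306.6] 0.78 [ 0.565 -0.3  ]
dial_pointer side [287.6 367.8] 0.55 [ 0.731 -0.393]
jar1_mid top [208.8 126.7] 0.6 [0.522 0.451]
jar1_mid top [215.9 311.9] 0.59 [ 0.553 -0.119]
jar1_mid side [161.  263.2] 0.52 [0.525 0.445]
amber top [155.2 294.8] 0.88 [ 0.758 -0.049]
tub top [162.5 343.3] 0.72 [ 0.748 -0.207]
tub side [268.8 352.6] 0.68 [ 0.744 -0.218]
beaker top [172.6 158.3] 0.71 [0.658 0.381]
beaker side [175.2 294.9] 0.57 [0.653 0.372]
```

View pics/t1.png

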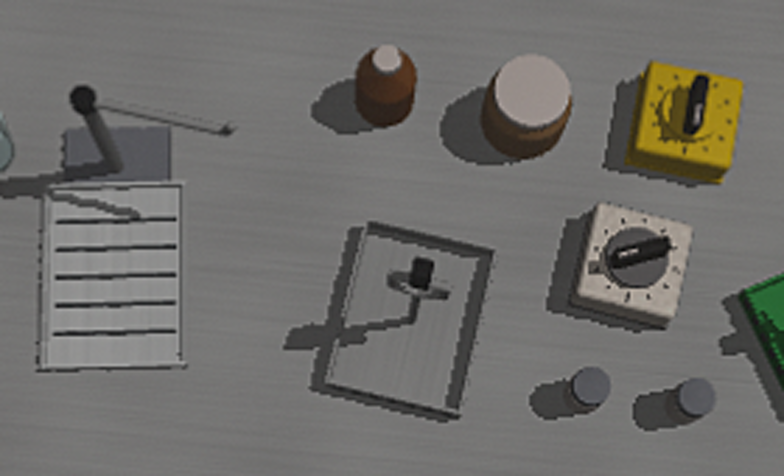

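View pics/s1.png

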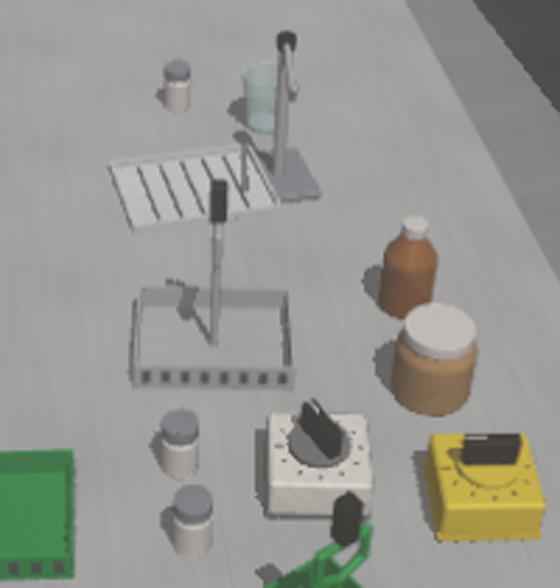

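Run:
```python
from h import *
np.set_printoptions(precision=3,suppress=True)
f=lambda x,y,z:atz('top',120+y/2.8,160+x/2.8,z)[:2]
def rep(n,c,z):
    p=np.array([f(*a,z) for a in c]);print(n,p.tolist(),'c',p.mean(0))
    for i in range(4):
        d=p[(i+1)%4]-p[i];print('  edge',np.linalg.norm(d),np.degrees(np.arctan2(d[1],d[0])))
rep('tray',[(45,185),(182,183),(183,367),(40,370)],.014)
rep('basket',[(368,222),(494,250),(460,418),(312,388)],.035)
rep('box',[(600,203),(693,232),(668,328),(573,294)],.055)
print('hub',f(82,98,.24),'tip',f(230,128,.248))
print('jars',f(591,387,.07),f(696,397,.07))
for n in('top','side'):
  optics.grab_frame(n)
  for r in finder.look_for('jar1_mid',n): print(n,np.round(r['extent']),r['confidence'])
print(proj('top',[.64,.23,0]),f(117,168,0))
```

```text
tray [[0.6149331213742715, 0.3136051689307964], [0.63159142563275, 0.160078528372429], [0.42362469682703363, 0.13382237137866643], [0.4054743630197022, 0.2890856232365136]] c [0.519 0.224]
  edge 0.15442774511695162 -83.8073866470108
  edge 0.20961761870184353 -172.80437970871634
  edge 0.15632054245936727 96.66763590414843
  edge 0.21088902193450437 6.676739634652525
basket [[0.5999831751881993, -0.05232663249432901], [0.5812681464836069, -0.19283814573343824], [0.39301143693831286, -0.1696995439259519], [0.4105190178536994, -0.00925132294328871]] c [ 0.496 -0.106]
  edge 0.14175238146908886 -97.58669457012572
  edge 0.18967336023392062 172.9929288242168
  edge 0.16140057932365154 83.77271042472172
  edge 0.19429912302269944 -12.808658066872404
box [[0.6398457756933593, -0.30324042514052896], [0.6166704785027185, -0.40653409705803784], [0.5072929447016195, -0.3836280643423835], [0.5351003293283758, -0.27950857814985847]] c [ 0.575 -0.343]
  edge 0.10586159387651636 -102.64565006995636
  edge 0.11175030753953741 168.17195738931417
  edge 0.10776881759013493 75.0469105530775
  edge 0.10740022856487892 -12.765803450064212
hub [0.642 0.235] tip [0.622 0.087]
jars [ 0.433 -0.302] [ 0.433 -0.413]
top [120. 198. 134. 214.] 0.5
side [254. 154. 268. 167.] 0.56
(np.float64(182.18745221469845), np.float64(204.005041616251)) [0.647 0.238]
```

Request:
play_rows --steps '[{"ty":0.925,"tz":0.23,"tx":0.14,"gripper":1},{"ty":0.925,"tz":0.23,"tx":0.14},{"ty":0.925,"tz":0.23,"tx":0.14},{"ty":0.925,"tz":0.23,"tx":0.14},{"ty":0.925,"tz":0.23,"tx":0.14},{"ty":0.925,"tz":0.23,"tx":0.14},{"ty":0.925,"tz":0.23,"tx":0.14},{"ty":0.925,"tz":0.23,"tx":0.14},{"ty":0.925,"tz":0.23,"tx":0.14},{"ty":0.925,"tz":0.23,"tx":0.14},{"ty":0.925,"tz":0.23,"tx":0.14},{"ty":0.925,"tz":0.23,"tx":0.14},{"ty":0.925,"tz":0.23,"tx":0.14},{"ty":0.925,"tz":0.23,"tx":0.14},{"ty":0.925,"tz":0.23,"tx":0.14},{"ty":0.925,"tz":0.23,"tx":0.14},{},{}]'

```text
invalid input
```

```bash
cat >> h.py <<'E'
np.set_printoptions(precision=4,suppress=True)
def plan(p,yaw=None):
    """units: shift to TCP target p in present tool axes (after shift, turn ax to tool-y heading yaw deg)"""
    T=TT();d=T[:3,:3].T@(np.array(p)-T[:3,3]);h=np.degrees(np.arctan2(T[1,1],T[0,1]))
    print('shift units',d/.025,'heading',round(h,2),'tilt x',T[:3,0], end=' ')
    if yaw is not None: print('ax units',-(((yaw-h+180)%360)-180)/6)
    else: print()
E
python3 - <<'E'
from h import *
s=telemetry.get_state();print(s['t'],s['eef_pos'],s['q'])
save('wrist','w1.png')
for r in finder.pinpoint('jar1_mid','wrist'): print(r, atz('wrist',*r['location'],.035))
for r in finder.look_for('jar1_mid','wrist'): print(r)
plan([.525,.448,.35])
E
```

```text
1.75 [0.1981 0.6453 0.4046] [ 1.5611  0.3586  0.0119  0.     -1.2241 -0.2881]
shift units [ 2.1867 14.8166  3.7059] heading -17.06 tilt x [ 0. -0. -1.]
```

View pics/w1.png

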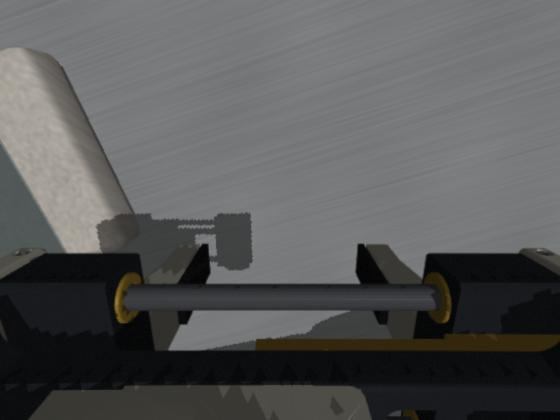

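Request:
play_rows --newtons 20 --steps '[{"gripper":1,"tx":0.14,"ty":0.925,"tz":0.23,"ax":0,"ay":0,"az":0},{"gripper":1,"tx":0.14,"ty":0.925,"tz":0.23,"ax":0,"ay":0,"az":0},{"gripper":1,"tx":0.14,"ty":0.925,"tz":0.23,"ax":0,"ay":0,"az":0},{"gripper":1,"tx":0.14,"ty":0.925,"tz":0.23,"ax":0,"ay":0,"az":0},{"gripper":1,"tx":0.14,"ty":0.925,"tz":0.23,"ax":0,"ay":0,"az":0},{"gripper":1,"tx":0.14,"ty":0.925,"tz":0.23,"ax":0,"ay":0,"az":0},{"gripper":1,"tx":0.14,"ty":0.925,"tz":0.23,"ax":0,"ay":0,"az":0},{"gripper":1,"tx":0.14,"ty":0.925,"tz":0.23,"ax":0,"ay":0,"az":0},{"gripper":1,"tx":0.14,"ty":0.925,"tz":0.23,"ax":0,"ay":0,"az":0},{"gripper":1,"tx":0.14,"ty":0.925,"tz":0.23,"ax":0,"ay":0,"az":0},{"gripper":1,"tx":0.14,"ty":0.925,"tz":0.23,"ax":0,"ay":0,"az":0},{"gripper":1,"tx":0.14,"ty":0.925,"tz":0.23,"ax":0,"ay":0,"az":0},{"gripper":1,"tx":0.14,"ty":0.925,"tz":0.23,"ax":0,"ay":0,"az":0},{"gripper":1,"tx":0.14,"ty":0.925,"tz":0.23,"ax":0,"ay":0,"az":0},{"gripper":1,"tx":0.14,"ty":0.925,"tz":0.23,"ax":0,"ay":0,"az":0},{"gripper":1,"tx":0.14,"ty":0.925,"tz":0.23,"ax":0,"ay":0,"az":0},{"gripper":1,"tx":0,"ty":0,"tz":0,"ax":0,"ay":0,"az":0},{"gripper":1,"tx":0,"ty":0,"tz":0,"ax":0,"ay":0,"az":0}]'

```text
t: 3.4
eef_pos: [0.5258, 0.4478, 0.3481]
ee_rot: [-0.305, 1.57, -2.176]
force: [-0.7, -0.0, 0.4]
width: 0.0873
```

Run:
```python
from h import *
s=telemetry.get_state();print(s['t'],s['eef_pos'],s['q'])
save('wrist','w1.png')
for r in finder.pinpoint('jar1_mid','wrist'): print(r, atz('wrist',*r['location'],.035))
for r in finder.look_for('jar1_mid','wrist'): print(r)
plan([.525,.448,.35])
```

```text
3.4 [0.5258 0.4478 0.3481] [ 0.9869  0.4203 -0.0259 -0.     -1.1255  0.2839]
{'location': [199.0, 273.1], 'confidence': 0.72} [0.5259 0.4588 0.035 ]
{'extent': [250.3, 172.9, 297.8, 231.0], 'confidence': 0.97}
shift units [-0.0463  0.0384  0.0365] heading -17.03 tilt x [ 0.0001  0.0002 -1.    ]
```

View pics/w1.png

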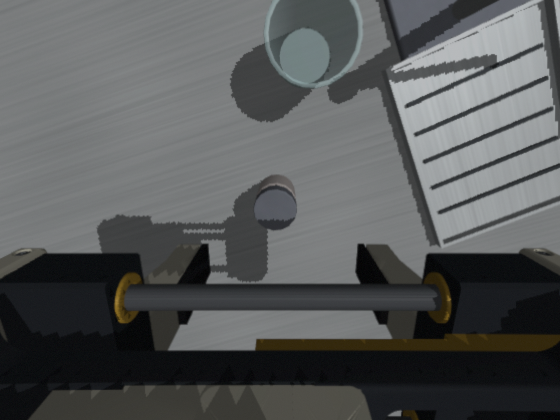

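Wrist view: jar cap centred at about (276,209), with the beaker at (313,38) well clear. The tray's left edge runs from (389,70) to (441,246).

Run:
```python
from h import *
p=atz('wrist',209,276,.07);print(p)
plan([p[0],p[1],.217])
a=atz('wrist',246,441,.014)[:2];b=atz('wrist',70,389,.014)[:2];d=b-a;print(a,b,np.linalg.norm(d),np.degrees(np.arctan2(d[1],d[0])))
```

```text
[0.5249 0.4554 0.07  ]
shift units [ 5.2737 -0.0534 -0.2442] heading -17.03 tilt x [ 0.0001  0.0002 -1.    ] 
[0.4079 0.2913] [0.6116 0.3138] 0.20486023703512182 6.304736193201938
```

Request:
play_rows --newtons 20 --steps '[{"gripper":1,"tx":0.8,"ty":-0.05,"tz":-0.24,"ax":0,"ay":0,"az":0},{"gripper":1,"tx":0.8,"ty":0,"tz":0,"ax":0,"ay":0,"az":0},{"gripper":1,"tx":0.8,"ty":0,"tz":0,"ax":0,"ay":0,"az":0},{"gripper":1,"tx":0.8,"ty":0,"tz":0,"ax":0,"ay":0,"az":0},{"gripper":1,"tx":0.8,"ty":0,"tz":0,"ax":0,"ay":0,"az":0},{"gripper":1,"tx":0.8,"ty":0,"tz":0,"ax":0,"ay":0,"az":0},{"gripper":1,"tx":0.47,"ty":0,"tz":0,"ax":0,"ay":0,"az":0},{"gripper":1,"tx":0,"ty":0,"tz":0,"ax":0,"ay":0,"az":0},{"gripper":0.3,"tx":0,"ty":0,"tz":0,"ax":0,"ay":0,"az":0},{"gripper":0.3,"tx":0,"ty":0,"tz":0,"ax":0,"ay":0,"az":0},{"gripper":0.3,"tx":0,"ty":0,"tz":0,"ax":0,"ay":0,"az":0},{"gripper":0.3,"tx":0,"ty":0,"tz":0,"ax":0,"ay":0,"az":0},{"gripper":0.3,"tx":0,"ty":0,"tz":0,"ax":0,"ay":0,"az":0},{"gripper":0.3,"tx":0,"ty":0,"tz":0,"ax":0,"ay":0,"az":0}]'

```text
t: 4.72
eef_pos: [0.5254, 0.4549, 0.2176]
ee_rot: [2.829, 1.57, 0.96]
force: [-0.0, -0.2, 0.4]
width: 0.0533
```

Request:
play_rows --newtons 20 --steps '[{"gripper":0.3,"tx":0,"ty":0,"tz":0,"ax":0,"ay":0,"az":0},{"gripper":0.3,"tx":0,"ty":0,"tz":0,"ax":0,"ay":0,"az":0},{"gripper":0.3,"tx":0,"ty":0,"tz":0,"ax":0,"ay":0,"az":0},{"gripper":0.3,"tx":0,"ty":0,"tz":0,"ax":0,"ay":0,"az":0},{"gripper":0.3,"tx":0,"ty":0,"tz":0,"ax":0,"ay":0,"az":0}]'

```text
t: 5.13
eef_pos: [0.5254, 0.4549, 0.2171]
ee_rot: [2.31, 1.571, 0.442]
force: [0.1, -0.1, 2.3]
width: 0.0417
```

Gripped at 42 mm. Lifting by 0.3 m.

Request:
play_rows --steps '[{"gripper":0.3,"tx":-0.5,"ty":0,"tz":0,"ax":0,"ay":0,"az":0},{"gripper":0.3,"tx":-0.9,"ty":0,"tz":0,"ax":0,"ay":0,"az":0},{"gripper":0.3,"tx":-0.9,"ty":0,"tz":0,"ax":0,"ay":0,"az":0},{"gripper":0.3,"tx":-0.9,"ty":0,"tz":0,"ax":0,"ay":0,"az":0},{"gripper":0.3,"tx":-0.9,"ty":0,"tz":0,"ax":0,"ay":0,"az":0},{"gripper":0.3,"tx":-0.9,"ty":0,"tz":0,"ax":0,"ay":0,"az":0},{"gripper":0.3,"tx":-0.9,"ty":0,"tz":0,"ax":0,"ay":0,"az":0},{"gripper":0.3,"tx":-0.9,"ty":0,"tz":0,"ax":0,"ay":0,"az":0},{"gripper":0.3,"tx":-0.9,"ty":0,"tz":0,"ax":0,"ay":0,"az":0},{"gripper":0.3,"tx":-0.9,"ty":0,"tz":0,"ax":0,"ay":0,"az":0},{"gripper":0.3,"tx":-0.9,"ty":0,"tz":0,"ax":0,"ay":0,"az":0},{"gripper":0.3,"tx":-0.9,"ty":0,"tz":0,"ax":0,"ay":0,"az":0},{"gripper":0.3,"tx":-0.9,"ty":0,"tz":0,"ax":0,"ay":0,"az":0},{"gripper":0.3,"tx":-0.6,"ty":0,"tz":0,"ax":0,"ay":0,"az":0},{"gripper":0.3,"tx":0,"ty":0,"tz":0,"ax":0,"ay":0,"az":0}]'

```text
t: 6.38
eef_pos: [0.5254, 0.4544, 0.5197]
ee_rot: [2.66, 1.564, 0.792]
force: [-0.0, 0.4, -0.7]
width: 0.0417
```

Run:
```python
from h import *
s=telemetry.get_state();print(s['t'],s['eef_pos'],s['q'],s['width'])
plan([.56,-.115,.51],-9)
```

```text
6.3833 [0.5254 0.4544 0.5197] [ 0.9932  0.3476  0.2503  0.0013 -1.4671  0.2797] 0.041736910374660194
shift units [ 0.2891  8.0026 21.3721] heading -17.06 tilt x [ 0.0046  0.0046 -1.    ] ax units -1.3430922880902851
```

Request:
play_rows --steps '[{"gripper":0.3,"tx":0,"ty":0.37,"tz":0.98,"ax":0,"ay":0,"az":0},{"gripper":0.3,"tx":0,"ty":0.37,"tz":0.98,"ax":0,"ay":0,"az":0},{"gripper":0.3,"tx":0,"ty":0.37,"tz":0.98,"ax":0,"ay":0,"az":0},{"gripper":0.3,"tx":0,"ty":0.37,"tz":0.98,"ax":0,"ay":0,"az":0},{"gripper":0.3,"tx":0,"ty":0.37,"tz":0.98,"ax":0,"ay":0,"az":0},{"gripper":0.3,"tx":0,"ty":0.37,"tz":0.98,"ax":0,"ay":0,"az":0},{"gripper":0.3,"tx":0,"ty":0.37,"tz":0.98,"ax":0,"ay":0,"az":0},{"gripper":0.3,"tx":0,"ty":0.37,"tz":0.98,"ax":0,"ay":0,"az":0},{"gripper":0.3,"tx":0,"ty":0.37,"tz":0.98,"ax":0,"ay":0,"az":0},{"gripper":0.3,"tx":0,"ty":0.37,"tz":0.98,"ax":0,"ay":0,"az":0},{"gripper":0.3,"tx":0,"ty":0.37,"tz":0.98,"ax":0,"ay":0,"az":0},{"gripper":0.3,"tx":0,"ty":0.37,"tz":0.98,"ax":0,"ay":0,"az":0},{"gripper":0.3,"tx":0,"ty":0.37,"tz":0.98,"ax":0,"ay":0,"az":0},{"gripper":0.3,"tx":0,"ty":0.37,"tz":0.98,"ax":0,"ay":0,"az":0},{"gripper":0.3,"tx":0,"ty":0.37,"tz":0.98,"ax":0,"ay":0,"az":0},{"gripper":0.3,"tx":0,"ty":0.37,"tz":0.98,"ax":0,"ay":0,"az":0},{"gripper":0.3,"tx":0,"ty":0.37,"tz":0.98,"ax":0,"ay":0,"az":0},{"gripper":0.3,"tx":0,"ty":0.37,"tz":0.98,"ax":0,"ay":0,"az":0},{"gripper":0.3,"tx":0,"ty":0.37,"tz":0.98,"ax":0,"ay":0,"az":0},{"gripper":0.3,"tx":0,"ty":0.37,"tz":0.98,"ax":0,"ay":0,"az":0}]'

```text
t: 8.05
eef_pos: [0.5578, -0.0692, 0.5145]
ee_rot: [-2.27, 1.57, 2.144]
force: [0.2, 0.2, 0.3]
width: 0.0415
```

Request:
play_rows --steps '[{"gripper":0.3,"tx":0,"ty":0.5,"tz":0.9,"ax":0,"ay":0,"az":0},{"gripper":0.3,"tx":0,"ty":0.1,"tz":0.8,"ax":0,"ay":0,"az":0},{"gripper":0.3,"tx":0,"ty":0,"tz":0,"ax":-0.7,"ay":0,"az":0},{"gripper":0.3,"tx":0,"ty":0,"tz":0,"ax":-0.65,"ay":0,"az":0},{"gripper":0.3,"tx":0,"ty":0,"tz":0,"ax":0,"ay":0,"az":0},{"gripper":0.3,"tx":0,"ty":0,"tz":0,"ax":0,"ay":0,"az":0}]'

```text
t: 8.55
eef_pos: [0.56, -0.113, 0.5144]
ee_rot: [-1.909, 1.57, 2.645]
force: [-0.1, -0.8, -0.8]
width: 0.0417
```

Run:
```python
from h import *
s=telemetry.get_state();print(s['t'],s['eef_pos'],s['q'],s['width'])
save('wrist','w2.png')
for q,z in(('basket',0),('basket_grip',.225),('basket_eye',.185)):
  for r in finder.pinpoint(q,'wrist'): print(q,r, atz('wrist',*r['location'],z))
plan([.56,-.115,.51],-9)
```

```text
8.55 [ 0.56   -0.113   0.5144] [ 0.1432  0.1361 -0.0383 -0.0002 -1.3966  1.2689] 0.041709608384878666
basket {'location': [198.3, 283.5], 'confidence': 0.82} [ 0.5026 -0.1052  0.    ]
basket {'location': [145.9, 61.3], 'confidence': 0.52} [0.6489 0.2418 0.    ]
shift units [0.1785 0.0059 0.096 ] heading -9.01 tilt x [-0.  0. -1.] ax units -0.0012738438799999585
```

View pics/w2.png

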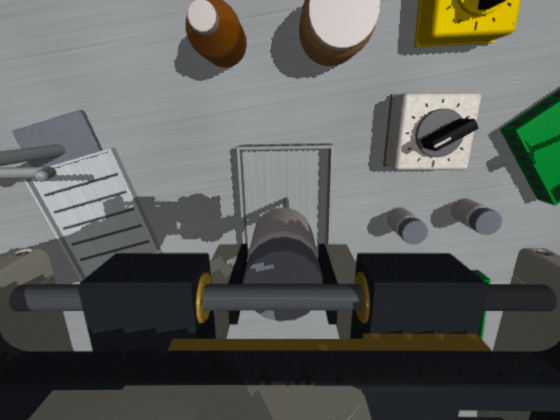

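Wrist view: the basket's far wall spans about (238,146) to (331,145), with the held jar over it. Jars A and B sit at (407,225) and (480,213), and the white timer at (435,132) has its pointer visible.

Run:
```python
from h import *
im=optics.grab_frame('wrist')[:,:,::-1]
cv2.imwrite('pics/w2c.png',cv2.resize(im[120:270,210:360],None,fx=4,fy=4,interpolation=cv2.INTER_CUBIC))
cv2.imwrite('pics/w2d.png',cv2.resize(im[80:250,370:510],None,fx=4,fy=3.5,interpolation=cv2.INTER_CUBIC))
```

```text
(no output)
```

View pics/w2c.png

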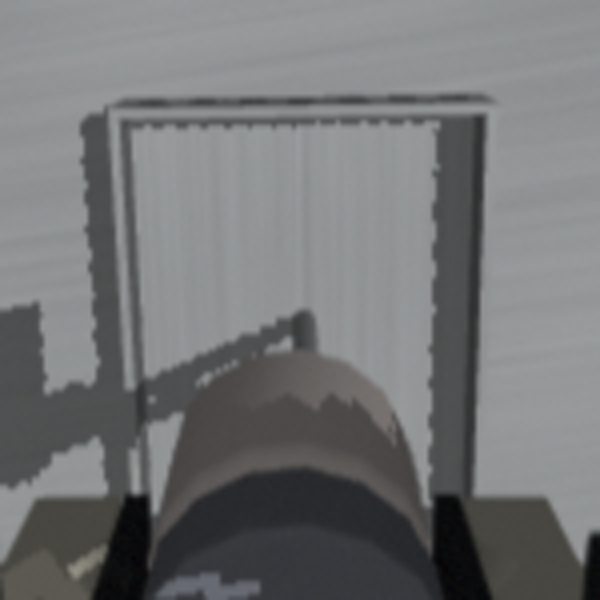

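View pics/w2d.png

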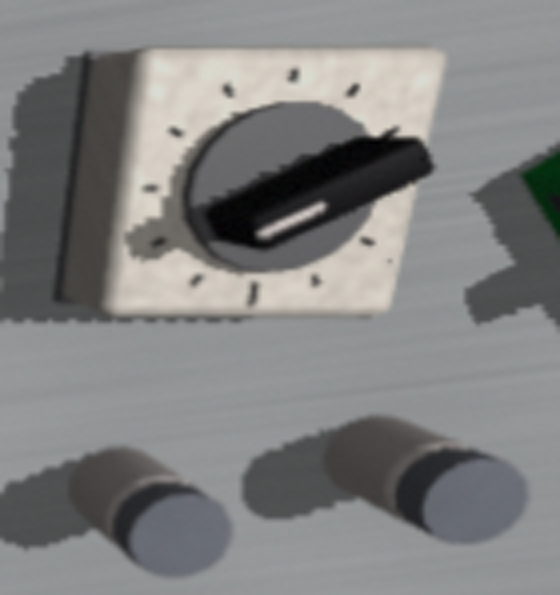

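Run:
```python
from h import *
a=atz('wrist',120+103/4,210+106/4,.035)[:2];b=atz('wrist',120+101/4,210+494/4,.035)[:2];d=a-b
th=np.arctan2(d[1],d[0])-np.pi/2
print(a,b,np.linalg.norm(d),np.degrees(th))
c=(a+b)/2-.095*np.array([np.cos(th),np.sin(th)]);print('centre',c)
print('rod', atz('wrist',199,286.5,.006)[:2])
# left edge
e=atz('wrist',120+490/4,210+137/4,.035)[:2];print(np.degrees(np.arctan2(*(a-e)[::-1])))
e1=atz('wrist',120+490/4,210+470/4,.035)[:2];print(np.degrees(np.arctan2(*(b-e1)[::-1])))
```

```text
[ 0.6069 -0.0484] [ 0.5842 -0.1958] 0.14918938150530986 -8.74737500725985
centre [ 0.5017 -0.1076]
rod [ 0.5024 -0.1104]
-7.0868468360618735
-9.61957737008125
```

Request:
play_rows --steps '[{"gripper":0.3,"tx":0.5,"ty":0.31,"tz":0.15,"ax":0,"ay":0,"az":0},{"gripper":0.3,"tx":0.9,"ty":0,"tz":0,"ax":0,"ay":0,"az":0},{"gripper":0.3,"tx":0.9,"ty":0,"tz":0,"ax":0,"ay":0,"az":0},{"gripper":0.3,"tx":0.9,"ty":0,"tz":0,"ax":0,"ay":0,"az":0},{"gripper":0.3,"tx":0.9,"ty":0,"tz":0,"ax":0,"ay":0,"az":0},{"gripper":0.3,"tx":0.9,"ty":0,"tz":0,"ax":0,"ay":0,"az":0},{"gripper":0.3,"tx":0.9,"ty":0,"tz":0,"ax":0,"ay":0,"az":0},{"gripper":0.3,"tx":0.9,"ty":0,"tz":0,"ax":0,"ay":0,"az":0},{"gripper":0.3,"tx":0.9,"ty":0,"tz":0,"ax":0,"ay":0,"az":0},{"gripper":0.3,"tx":0.9,"ty":0,"tz":0,"ax":0,"ay":0,"az":0},{"gripper":0.3,"tx":0.9,"ty":0,"tz":0,"ax":0,"ay":0,"az":0},{"gripper":0.3,"tx":0.9,"ty":0,"tz":0,"ax":0,"ay":0,"az":0},{"gripper":0.3,"tx":0.7,"ty":0,"tz":0,"ax":0,"ay":0,"az":0},{"gripper":0.3,"tx":0.5,"ty":0,"tz":0,"ax":0,"ay":0,"az":0},{"gripper":0.3,"tx":0,"ty":0,"tz":0,"ax":0,"ay":0,"az":0},{"gripper":0.3,"tx":0,"ty":0,"tz":0,"ax":0,"ay":0,"az":0}]'

```text
t: 10.13
eef_pos: [0.5673, -0.1179, 0.2235]
ee_rot: [-1.226, 1.569, -2.954]
force: [-0.7, 0.9, -0.7]
width: 0.0414
```

Request:
play_rows --steps '[{"gripper":0.55,"tx":0,"ty":0,"tz":0,"ax":0,"ay":0,"az":0},{"gripper":0.6,"tx":0,"ty":0,"tz":0,"ax":0,"ay":0,"az":0},{"gripper":0.8,"tx":0,"ty":0,"tz":0,"ax":0,"ay":0,"az":0},{"gripper":0.8,"tx":0,"ty":0,"tz":0,"ax":0,"ay":0,"az":0},{"gripper":0.8,"tx":0,"ty":0,"tz":0,"ax":0,"ay":0,"az":0},{"gripper":0.8,"tx":-0.5,"ty":0,"tz":0,"ax":0,"ay":0,"az":0},{"gripper":1,"tx":-0.9,"ty":0,"tz":0,"ax":0,"ay":0,"az":0},{"gripper":1,"tx":-0.9,"ty":0,"tz":0,"ax":0,"ay":0,"az":0},{"gripper":1,"tx":-0.9,"ty":0,"tz":0,"ax":0,"ay":0,"az":0},{"gripper":1,"tx":-0.9,"ty":0,"tz":0,"ax":0,"ay":0,"az":0},{"gripper":1,"tx":-0.9,"ty":0,"tz":0,"ax":0,"ay":0,"az":0},{"gripper":1,"tx":-0.9,"ty":0,"tz":0,"ax":0,"ay":0,"az":0},{"gripper":1,"tx":-0.9,"ty":0,"tz":0,"ax":0,"ay":0,"az":0},{"gripper":1,"tx":-0.9,"ty":0,"tz":0,"ax":0,"ay":0,"az":0},{"gripper":1,"tx":-0.9,"ty":0,"tz":0,"ax":0,"ay":0,"az":0},{"gripper":1,"tx":0,"ty":0,"tz":0,"ax":0,"ay":0,"az":0}]'

```text
t: 11.47
eef_pos: [0.568, -0.1181, 0.4448]
ee_rot: [1.643, 1.563, -0.083]
force: [0.4, -0.7, 1.1]
width: 0.0875
```

Run:
```python
from h import *
s=telemetry.get_state();print(s['t'],s['eef_pos'],s['q'],s['width'])
save('wrist','w3.png')
plan([.433,-.36,.44],171)
```

```text
11.4667 [ 0.568  -0.1181  0.4448] [ 0.1326  0.177  -0.1446  0.0018 -1.2415  1.2817] 0.0875116951523232
shift units [ 0.0691 -3.8136 10.4042] heading -8.95 tilt x [ 0.0055  0.0001 -1.    ] ax units -29.991917428577654
```

View pics/w3.png

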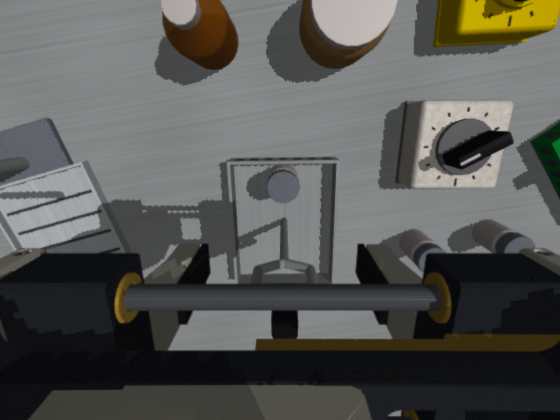

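Jar 1 stands upright in the basket at (283,184). Next, move above the other two jars and swing the heading round.

Request:
play_rows --steps '[{"gripper":1,"tx":0,"ty":-0.35,"tz":0.95,"ax":0,"ay":0,"az":0},{"gripper":1,"tx":0,"ty":-0.35,"tz":0.95,"ax":0,"ay":0,"az":0},{"gripper":1,"tx":0,"ty":-0.35,"tz":0.95,"ax":0,"ay":0,"az":0},{"gripper":1,"tx":0,"ty":-0.35,"tz":0.95,"ax":0,"ay":0,"az":0},{"gripper":1,"tx":0,"ty":-0.35,"tz":0.95,"ax":0,"ay":0,"az":0},{"gripper":1,"tx":0,"ty":-0.35,"tz":0.95,"ax":0,"ay":0,"az":0},{"gripper":1,"tx":0,"ty":-0.35,"tz":0.95,"ax":0,"ay":0,"az":0},{"gripper":1,"tx":0,"ty":-0.35,"tz":0.95,"ax":0,"ay":0,"az":0},{"gripper":1,"tx":0,"ty":-0.35,"tz":0.95,"ax":0,"ay":0,"az":0},{"gripper":1,"tx":0,"ty":-0.35,"tz":0.95,"ax":0,"ay":0,"az":0},{"gripper":1,"tx":0,"ty":-0.35,"tz":0.9,"ax":0,"ay":0,"az":0},{"gripper":1,"tx":0,"ty":0,"tz":0,"ax":1,"ay":0,"az":0},{"gripper":1,"tx":0,"ty":0,"tz":0,"ax":1,"ay":0,"az":0},{"gripper":1,"tx":0,"ty":0,"tz":0,"ax":1,"ay":0,"az":0},{"gripper":1,"tx":0,"ty":0,"tz":0,"ax":1,"ay":0,"az":0},{"gripper":1,"tx":0,"ty":0,"tz":0,"ax":1,"ay":0,"az":0},{"gripper":1,"tx":0,"ty":0,"tz":0,"ax":1,"ay":0,"az":0},{"gripper":1,"tx":0,"ty":0,"tz":0,"ax":1,"ay":0,"az":0},{"gripper":1,"tx":0,"ty":0,"tz":0,"ax":1,"ay":0,"az":0},{"gripper":1,"tx":0,"ty":0,"tz":0,"ax":1,"ay":0,"az":0}]'

```text
t: 13.18
eef_pos: [0.4315, -0.3595, 0.4386]
ee_rot: [-1.119, 1.57, 2.489]
force: [-0.3, -0.1, 0.5]
width: 0.0877
```

Request:
play_rows --steps '[{"gripper":1,"tx":0,"ty":0,"tz":0,"ax":1,"ay":0,"az":0},{"gripper":1,"tx":0,"ty":0,"tz":0,"ax":1,"ay":0,"az":0},{"gripper":1,"tx":0,"ty":0,"tz":0,"ax":1,"ay":0,"az":0},{"gripper":1,"tx":0,"ty":0,"tz":0,"ax":1,"ay":0,"az":0},{"gripper":1,"tx":0,"ty":0,"tz":0,"ax":1,"ay":0,"az":0},{"gripper":1,"tx":0,"ty":0,"tz":0,"ax":1,"ay":0,"az":0},{"gripper":1,"tx":0,"ty":0,"tz":0,"ax":1,"ay":0,"az":0},{"gripper":1,"tx":0,"ty":0,"tz":0,"ax":1,"ay":0,"az":0},{"gripper":1,"tx":0,"ty":0,"tz":0,"ax":1,"ay":0,"az":0},{"gripper":1,"tx":0,"ty":0,"tz":0,"ax":1,"ay":0,"az":0},{"gripper":1,"tx":0,"ty":0,"tz":0,"ax":1,"ay":0,"az":0},{"gripper":1,"tx":0,"ty":0,"tz":0,"ax":1,"ay":0,"az":0},{"gripper":1,"tx":0,"ty":0,"tz":0,"ax":1,"ay":0,"az":0},{"gripper":1,"tx":0,"ty":0,"tz":0,"ax":1,"ay":0,"az":0},{"gripper":1,"tx":0,"ty":0,"tz":0,"ax":1,"ay":0,"az":0},{"gripper":1,"tx":0,"ty":0,"tz":0,"ax":1,"ay":0,"az":0},{"gripper":1,"tx":0,"ty":0,"tz":0,"ax":1,"ay":0,"az":0},{"gripper":1,"tx":0,"ty":0,"tz":0,"ax":1,"ay":0,"az":0},{"gripper":1,"tx":0,"ty":0,"tz":0,"ax":1,"ay":0,"az":0},{"gripper":1,"tx":0,"ty":0,"tz":0,"ax":1,"ay":0,"az":0}]'

```text
t: 14.85
eef_pos: [0.4315, -0.3595, 0.4386]
ee_rot: [0.992, 1.57, 2.506]
force: [0.1, -0.1, 0.1]
width: 0.0878
```

Request:
play_rows --steps '[{"gripper":1,"tx":0.8,"ty":0,"tz":0,"ax":1,"ay":0,"az":0},{"gripper":1,"tx":0.8,"ty":0,"tz":0,"ax":0,"ay":0,"az":0},{"gripper":1,"tx":0.8,"ty":0,"tz":0,"ax":0,"ay":0,"az":0},{"gripper":1,"tx":0,"ty":0,"tz":0,"ax":0,"ay":0,"az":0},{"gripper":1,"tx":0,"ty":0,"tz":0,"ax":0,"ay":0,"az":0}]'

```text
t: 15.27
eef_pos: [0.4314, -0.3595, 0.3785]
ee_rot: [1.392, 1.568, 2.807]
force: [-0.1, -0.3, 1.0]
width: 0.0876
```

Run:
```python
from h import *
s=telemetry.get_state();print(s['t'],s['eef_pos'],s['q'],s['width'])
save('wrist','w4.png')
for r in finder.look_for('jar1_mid','wrist'): print(r)
```

```text
15.2667 [ 0.4314 -0.3595  0.3785] [-0.3462  0.1932 -0.2788  0.     -1.1017 -1.381 ] 0.08759413070364815
{'extent': [467.1, 238.5, 500.2, 254.9], 'confidence': 0.68}
```

View pics/w4.png

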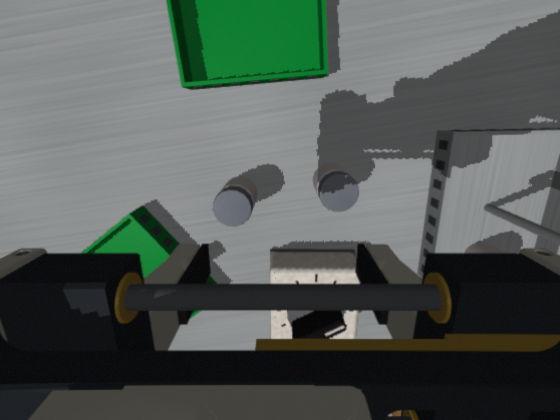

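Jar caps: A at about (338,190), B at (233,206).

Run:
```python
from h import *
for c in((190,338),(206,233)):
    p=atz('wrist',*c,.07);print(p);plan([p[0],p[1],.217],171.3)
```

```text
[ 0.4332 -0.3032  0.07  ]
shift units [6.5364 0.316  2.2485] heading 171.06 tilt x [ 0.0008 -0.0008 -1.    ] ax units -0.04020505054232141
[ 0.4332 -0.4123  0.07  ]
shift units [ 6.5399 -0.3641 -2.0608] heading 171.06 tilt x [ 0.0008 -0.0008 -1.    ] ax units -0.04020505054232141
```

Request:
play_rows --newtons 20 --steps '[{"gripper":1,"tx":0,"ty":0.11,"tz":0.75,"ax":0,"ay":0,"az":0},{"gripper":1,"tx":0,"ty":0.11,"tz":0.75,"ax":0,"ay":0,"az":0},{"gripper":1,"tx":0,"ty":0.1,"tz":0.75,"ax":0,"ay":0,"az":0},{"gripper":1,"tx":0.8,"ty":0,"tz":0,"ax":0,"ay":0,"az":0},{"gripper":1,"tx":0.8,"ty":0,"tz":0,"ax":0,"ay":0,"az":0},{"gripper":1,"tx":0.8,"ty":0,"tz":0,"ax":0,"ay":0,"az":0},{"gripper":1,"tx":0.8,"ty":0,"tz":0,"ax":0,"ay":0,"az":0},{"gripper":1,"tx":0.8,"ty":0,"tz":0,"ax":0,"ay":0,"az":0},{"gripper":1,"tx":0.8,"ty":0,"tz":0,"ax":0,"ay":0,"az":0},{"gripper":1,"tx":0.8,"ty":0,"tz":0,"ax":0,"ay":0,"az":0},{"gripper":1,"tx":0.7,"ty":0,"tz":0,"ax":0,"ay":0,"az":0},{"gripper":1,"tx":0.2,"ty":0,"tz":0,"ax":0,"ay":0,"az":0},{"gripper":0.3,"tx":0,"ty":0,"tz":0,"ax":0,"ay":0,"az":0},{"gripper":0.3,"tx":0,"ty":0,"tz":0,"ax":0,"ay":0,"az":0},{"gripper":0.3,"tx":0,"ty":0,"tz":0,"ax":0,"ay":0,"az":0},{"gripper":0.3,"tx":0,"ty":0,"tz":0,"ax":0,"ay":0,"az":0},{"gripper":0.3,"tx":0,"ty":0,"tz":0,"ax":0,"ay":0,"az":0},{"gripper":0.3,"tx":0,"ty":0,"tz":0,"ax":0,"ay":0,"az":0},{"gripper":0.3,"tx":0,"ty":0,"tz":0,"ax":0,"ay":0,"az":0},{"gripper":0.3,"tx":0,"ty":0,"tz":0,"ax":0,"ay":0,"az":0}]'

```text
t: 17.03
eef_pos: [0.4327, -0.3028, 0.2172]
ee_rot: [-1.664, 1.57, -0.25]
force: [-0.0, 0.0, 1.9]
width: 0.0417
```

Run:
```python
from h import *
s=telemetry.get_state();print(s['t'],s['eef_pos'],s['q'],s['width'])
c=np.array([.502,-.109]);th=np.radians(-8.7);M=np.array([[np.cos(th),-np.sin(th)],[np.sin(th),np.cos(th)]])
for o in((-.058,.042),(-.058,-.042)):
    t=c+M@np.array(o);print(t);plan([*t,.36],171.3)
```

```text
17.0333 [ 0.4327 -0.3028  0.2172] [-0.239   0.3225 -0.5407  0.     -0.7072 -1.4882] 0.041665730508121154
[ 0.451  -0.0587]
shift units [-5.7143  0.7956  9.7594] heading 171.04 tilt x [ 0.0004 -0.0001 -1.    ] ax units -0.04361510592540677
[ 0.4383 -0.1417]
shift units [-5.7142  0.7802  6.3994] heading 171.04 tilt x [ 0.0004 -0.0001 -1.    ] ax units -0.04361510592540677
```

Request:
play_rows --steps '[{"gripper":0.3,"tx":-0.8,"ty":0,"tz":0,"ax":0,"ay":0,"az":0},{"gripper":0.3,"tx":-0.9,"ty":0,"tz":0,"ax":0,"ay":0,"az":0},{"gripper":0.3,"tx":-0.9,"ty":0,"tz":0,"ax":0,"ay":0,"az":0},{"gripper":0.3,"tx":-0.9,"ty":0.1,"tz":0.3,"ax":0,"ay":0,"az":0},{"gripper":0.3,"tx":-0.9,"ty":0.1,"tz":0.8,"ax":0,"ay":0,"az":0},{"gripper":0.3,"tx":-0.9,"ty":0.1,"tz":0.9,"ax":0,"ay":0,"az":0},{"gripper":0.3,"tx":-0.4,"ty":0.1,"tz":0.9,"ax":0,"ay":0,"az":0},{"gripper":0.3,"tx":0,"ty":0.1,"tz":0.9,"ax":0,"ay":0,"az":0},{"gripper":0.3,"tx":0,"ty":0.1,"tz":0.9,"ax":0,"ay":0,"az":0},{"gripper":0.3,"tx":0,"ty":0.1,"tz":0.9,"ax":0,"ay":0,"az":0},{"gripper":0.3,"tx":0,"ty":0.1,"tz":0.9,"ax":0,"ay":0,"az":0},{"gripper":0.3,"tx":0,"ty":0.1,"tz":0.9,"ax":0,"ay":0,"az":0},{"gripper":0.3,"tx":0,"ty":0.05,"tz":0.9,"ax":0,"ay":0,"az":0},{"gripper":0.3,"tx":0,"ty":0,"tz":0.9,"ax":0,"ay":0,"az":0},{"gripper":0.3,"tx":0,"ty":0,"tz":0.56,"ax":0,"ay":0,"az":0},{"gripper":0.3,"tx":0,"ty":0,"tz":0,"ax":0,"ay":0,"az":0},{"gripper":0.3,"tx":0,"ty":0,"tz":0,"ax":0,"ay":0,"az":0}]'

```text
t: 18.45
eef_pos: [0.4472, -0.0575, 0.3594]
ee_rot: [1.808, 1.571, -3.059]
force: [-1.3, 0.3, -0.9]
width: 0.0417
```

Run:
```python
from h import *
s=telemetry.get_state();print(s['t'],s['eef_pos'],s['q'],s['width'])
c=np.array([.502,-.109]);th=np.radians(-8.7);M=np.array([[np.cos(th),-np.sin(th)],[np.sin(th),np.cos(th)]])
for o in((-.062,.042),(-.062,-.042)):
    t=c+M@np.array(o);print(t);plan([*t,.223],171.3)
save('wrist','w5.png')
```

```text
18.45 [ 0.4472 -0.0575  0.3594] [ 0.3114  0.0199 -0.5266 -0.     -1.0244 -2.0368] 0.04173033260123877
[ 0.4471 -0.0581]
shift units [ 5.4554 -0.0008 -0.0225] heading 171.14 tilt x [-0.0002 -0.     -1.    ] ax units -0.02630678730844238
[ 0.4344 -0.1411]
shift units [ 5.4555 -0.0101 -3.3824] heading 171.14 tilt x [-0.0002 -0.     -1.    ] ax units -0.02630678730844238
```

View pics/w5.png

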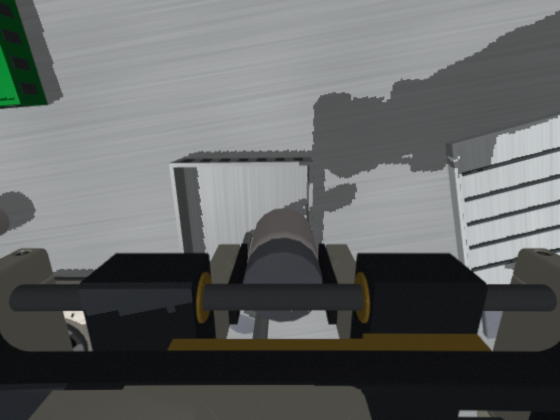

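Run:
```python
from h import *
a=atz('wrist',163,173,.035)[:2];b=atz('wrist',160.5,313,.035)[:2];d=b-a;th=np.arctan2(d[1],d[0])-np.pi/2
print(a,b,np.linalg.norm(d),np.degrees(th),(a+b)/2+.095*np.array([np.cos(th),np.sin(th)]))
```

```text
[ 0.3964 -0.1651] [ 0.4163 -0.0215] 0.14495052664195854 -7.907493658075188 [ 0.5004 -0.1063]
```

Consistent. Lower and release, opening only part way.

Request:
play_rows --steps '[{"gripper":0.3,"tx":0.8,"ty":0,"tz":0,"ax":0,"ay":0,"az":0},{"gripper":0.3,"tx":0.8,"ty":0,"tz":0,"ax":0,"ay":0,"az":0},{"gripper":0.3,"tx":0.8,"ty":0,"tz":0,"ax":0,"ay":0,"az":0},{"gripper":0.3,"tx":0.8,"ty":0,"tz":0,"ax":0,"ay":0,"az":0},{"gripper":0.3,"tx":0.8,"ty":0,"tz":0,"ax":0,"ay":0,"az":0},{"gripper":0.3,"tx":0.8,"ty":0,"tz":0,"ax":0,"ay":0,"az":0},{"gripper":0.3,"tx":0.65,"ty":0,"tz":0,"ax":0,"ay":0,"az":0},{"gripper":0.3,"tx":0,"ty":0,"tz":0,"ax":0,"ay":0,"az":0},{"gripper":0.3,"tx":0,"ty":0,"tz":0,"ax":0,"ay":0,"az":0},{"gripper":0.55,"tx":0,"ty":0,"tz":0,"ax":0,"ay":0,"az":0},{"gripper":0.6,"tx":0,"ty":0,"tz":0,"ax":0,"ay":0,"az":0},{"gripper":0.7,"tx":0,"ty":0,"tz":0,"ax":0,"ay":0,"az":0},{"gripper":0.7,"tx":0,"ty":0,"tz":0,"ax":0,"ay":0,"az":0},{"gripper":0.7,"tx":0,"ty":0,"tz":0,"ax":0,"ay":0,"az":0},{"gripper":0.7,"tx":-0.5,"ty":0,"tz":0,"ax":0,"ay":0,"az":0},{"gripper":0.7,"tx":-0.9,"ty":0,"tz":0,"ax":0,"ay":0,"az":0},{"gripper":0.7,"tx":-0.9,"ty":0,"tz":0,"ax":0,"ay":0,"az":0},{"gripper":1,"tx":-0.9,"ty":0,"tz":0,"ax":0,"ay":0,"az":0},{"gripper":1,"tx":-0.9,"ty":0,"tz":0,"ax":0,"ay":0,"az":0},{"gripper":1,"tx":-0.9,"ty":0,"tz":0,"ax":0,"ay":0,"az":0}]'

```text
t: 20.17
eef_pos: [0.4469, -0.0581, 0.3496]
ee_rot: [-0.99, 1.57, 0.425]
force: [0.8, -0.1, -0.4]
width: 0.0756
```

Run:
```python
from h import *
s=telemetry.get_state();print(s['t'],s['eef_pos'],s['q'],s['width'])
plan([.433,-.39,.36],171.3)
save('wrist','w6.png')
```

```text
20.1667 [ 0.4469 -0.0581  0.3496] [ 0.3102  0.0294 -0.5417 -0.0001 -0.9992 -2.0373] 0.07560842014522211
shift units [ -0.4196  -1.5182 -13.1989] heading 171.04 tilt x [ 0.0004  0.0002 -1.    ] ax units -0.04258771050015279
```

View pics/w6.png

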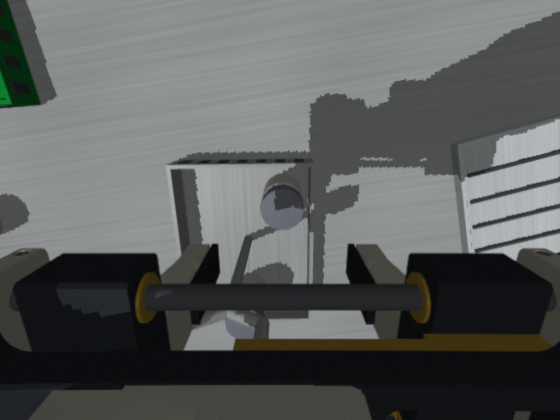

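Request:
play_rows --steps '[{"gripper":1,"tx":-0.4,"ty":0.05,"tz":-0.5,"ax":0,"ay":0,"az":0},{"gripper":1,"tx":0,"ty":0,"tz":-0.94,"ax":0,"ay":0,"az":0},{"gripper":1,"tx":0,"ty":0,"tz":-0.94,"ax":0,"ay":0,"az":0},{"gripper":1,"tx":0,"ty":0,"tz":-0.94,"ax":0,"ay":0,"az":0},{"gripper":1,"tx":0,"ty":0,"tz":-0.94,"ax":0,"ay":0,"az":0},{"gripper":1,"tx":0,"ty":-0.17,"tz":-0.94,"ax":0,"ay":0,"az":0},{"gripper":1,"tx":0,"ty":-0.17,"tz":-0.94,"ax":0,"ay":0,"az":0},{"gripper":1,"tx":0,"ty":-0.17,"tz":-0.94,"ax":0,"ay":0,"az":0},{"gripper":1,"tx":0,"ty":-0.17,"tz":-0.94,"ax":0,"ay":0,"az":0},{"gripper":1,"tx":0,"ty":-0.17,"tz":-0.94,"ax":0,"ay":0,"az":0},{"gripper":1,"tx":0,"ty":-0.17,"tz":-0.94,"ax":0,"ay":0,"az":0},{"gripper":1,"tx":0,"ty":-0.17,"tz":-0.94,"ax":0,"ay":0,"az":0},{"gripper":1,"tx":0,"ty":-0.17,"tz":-0.94,"ax":0,"ay":0,"az":0},{"gripper":1,"tx":0,"ty":-0.17,"tz":-0.94,"ax":0,"ay":0,"az":0},{"gripper":1,"tx":0,"ty":-0.06,"tz":-0.48,"ax":0,"ay":0,"az":0},{"gripper":1,"tx":0,"ty":0,"tz":0,"ax":0,"ay":0,"az":0},{"gripper":1,"tx":0,"ty":0,"tz":0,"ax":0,"ay":0,"az":0}]'

```text
t: 21.63
eef_pos: [0.4335, -0.3902, 0.3577]
ee_rot: [1.014, 1.57, 2.427]
force: [0.1, -0.1, -0.9]
width: 0.0875
```

Run:
```python
from h import *
s=telemetry.get_state();print(s['t'],s['eef_pos'],s['q'],s['width'])
save('wrist','w7.png')
for r in finder.look_for('jar1_mid','wrist'): print(r)
```

```text
21.6333 [ 0.4335 -0.3902  0.3577] [-0.3979  0.2445 -0.2618 -0.0003 -1.0653 -1.3306] 0.08754426349050548
{'extent': [498.3, 239.1, 532.5, 255.0], 'confidence': 0.52}
```

View pics/w7.png

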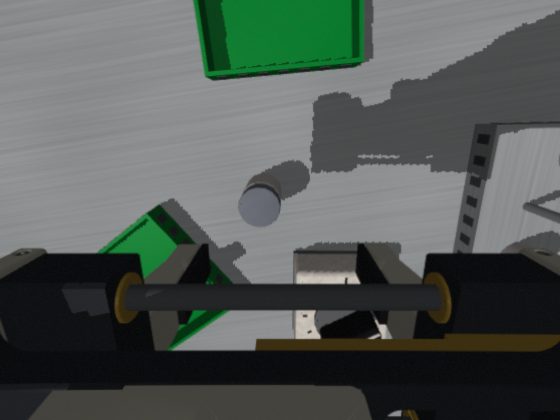

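Jar B's cap is at about (259,206).

Run:
```python
from h import *
p=atz('wrist',206,259.5,.07);print(p);plan([p[0],p[1],.217],171.3)
```

```text
[ 0.4322 -0.4115  0.07  ]
shift units [ 5.6444 -0.0792 -0.8838] heading 171.05 tilt x [-0.0001  0.0003 -1.    ] ax units -0.042303072169247
```

Request:
play_rows --newtons 20 --steps '[{"gripper":1,"tx":0,"ty":-0.08,"tz":-0.88,"ax":0,"ay":0,"az":0},{"gripper":1,"tx":0.8,"ty":0,"tz":0,"ax":0,"ay":0,"az":0},{"gripper":1,"tx":0.8,"ty":0,"tz":0,"ax":0,"ay":0,"az":0},{"gripper":1,"tx":0.8,"ty":0,"tz":0,"ax":0,"ay":0,"az":0},{"gripper":1,"tx":0.8,"ty":0,"tz":0,"ax":0,"ay":0,"az":0},{"gripper":1,"tx":0.8,"ty":0,"tz":0,"ax":0,"ay":0,"az":0},{"gripper":1,"tx":0.8,"ty":0,"tz":0,"ax":0,"ay":0,"az":0},{"gripper":1,"tx":0.64,"ty":0,"tz":0,"ax":0,"ay":0,"az":0},{"gripper":1,"tx":0.2,"ty":0,"tz":0,"ax":0,"ay":0,"az":0},{"gripper":0.3,"tx":0,"ty":0,"tz":0,"ax":0,"ay":0,"az":0},{"gripper":0.3,"tx":0,"ty":0,"tz":0,"ax":0,"ay":0,"az":0},{"gripper":0.3,"tx":0,"ty":0,"tz":0,"ax":0,"ay":0,"az":0},{"gripper":0.3,"tx":0,"ty":0,"tz":0,"ax":0,"ay":0,"az":0},{"gripper":0.3,"tx":0,"ty":0,"tz":0,"ax":0,"ay":0,"az":0},{"gripper":0.3,"tx":0,"ty":0,"tz":0,"ax":0,"ay":0,"az":0},{"gripper":0.3,"tx":0,"ty":0,"tz":0,"ax":0,"ay":0,"az":0},{"gripper":0.3,"tx":0,"ty":0,"tz":0,"ax":0,"ay":0,"az":0},{"gripper":0.3,"tx":0,"ty":0,"tz":0,"ax":0,"ay":0,"az":0}]'

```text
t: 23.23
eef_pos: [0.4324, -0.4122, 0.2174]
ee_rot: [-2.033, 1.57, -0.619]
force: [0.3, -0.2, 2.3]
width: 0.0415
```

Run:
```python
from h import *
s=telemetry.get_state();print(s['t'],s['eef_pos'],s['width'])
plan([.434,-.143,.36],171.3)
```

```text
23.2333 [ 0.4324 -0.4122  0.2174] 0.04152193081626271
shift units [-5.7056  1.614  10.6458] heading 171.04 tilt x [ 0.0003 -0.0002 -1.    ] ax units -0.0439939234935783
```

Request:
play_rows --steps '[{"gripper":0.3,"tx":-0.8,"ty":0,"tz":0,"ax":0,"ay":0,"az":0},{"gripper":0.3,"tx":-0.9,"ty":0,"tz":0,"ax":0,"ay":0,"az":0},{"gripper":0.3,"tx":-0.9,"ty":0,"tz":0,"ax":0,"ay":0,"az":0},{"gripper":0.3,"tx":-0.9,"ty":0.15,"tz":0.3,"ax":0,"ay":0,"az":0},{"gripper":0.3,"tx":-0.9,"ty":0.15,"tz":0.8,"ax":0,"ay":0,"az":0},{"gripper":0.3,"tx":-0.9,"ty":0.15,"tz":0.9,"ax":0,"ay":0,"az":0},{"gripper":0.3,"tx":-0.4,"ty":0.15,"tz":0.9,"ax":0,"ay":0,"az":0},{"gripper":0.3,"tx":0,"ty":0.15,"tz":0.9,"ax":0,"ay":0,"az":0},{"gripper":0.3,"tx":0,"ty":0.15,"tz":0.9,"ax":0,"ay":0,"az":0},{"gripper":0.3,"tx":0,"ty":0.15,"tz":0.9,"ax":0,"ay":0,"az":0},{"gripper":0.3,"tx":0,"ty":0.15,"tz":0.9,"ax":0,"ay":0,"az":0},{"gripper":0.3,"tx":0,"ty":0.15,"tz":0.9,"ax":0,"ay":0,"az":0},{"gripper":0.3,"tx":0,"ty":0.15,"tz":0.9,"ax":0,"ay":0,"az":0},{"gripper":0.3,"tx":0,"ty":0.11,"tz":0.9,"ax":0,"ay":0,"az":0},{"gripper":0.3,"tx":0,"ty":0,"tz":0.9,"ax":0,"ay":0,"az":0},{"gripper":0.3,"tx":0,"ty":0,"tz":0.55,"ax":0,"ay":0,"az":0},{"gripper":0.3,"tx":0,"ty":0,"tz":0,"ax":0,"ay":0,"az":0},{"gripper":0.3,"tx":0,"ty":0,"tz":0,"ax":0,"ay":0,"az":0}]'

```text
t: 24.73
eef_pos: [0.4341, -0.1423, 0.3597]
ee_rot: [-0.392, 1.571, 1.024]
force: [0.4, -0.1, -1.2]
width: 0.0416
```

Run:
```python
from h import *
s=telemetry.get_state();print(s['t'],s['eef_pos'],s['width'])
plan([.434,-.142,.223],171.3)
save('wrist','w8.png')
```

```text
24.7333 [ 0.4341 -0.1423  0.3597] 0.041551116344241544
shift units [5.468  0.0051 0.0112] heading 171.14 tilt x [ 0.      0.0001 -1.    ] ax units -0.026940748844419698
```

View pics/w8.png

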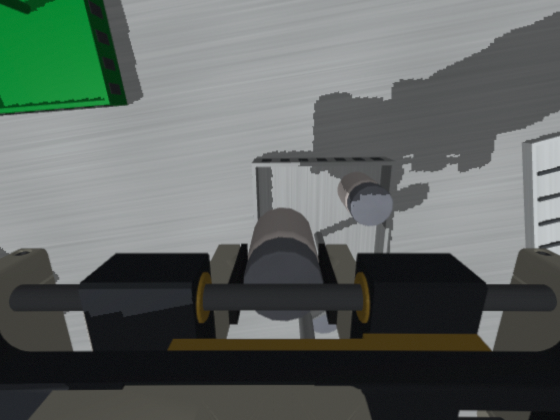

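Request:
play_rows --steps '[{"gripper":0.3,"tx":0.8,"ty":0,"tz":0,"ax":0,"ay":0,"az":0},{"gripper":0.3,"tx":0.8,"ty":0,"tz":0,"ax":0,"ay":0,"az":0},{"gripper":0.3,"tx":0.8,"ty":0,"tz":0,"ax":0,"ay":0,"az":0},{"gripper":0.3,"tx":0.8,"ty":0,"tz":0,"ax":0,"ay":0,"az":0},{"gripper":0.3,"tx":0.8,"ty":0,"tz":0,"ax":0,"ay":0,"az":0},{"gripper":0.3,"tx":0.8,"ty":0,"tz":0,"ax":0,"ay":0,"az":0},{"gripper":0.3,"tx":0.65,"ty":0,"tz":0,"ax":0,"ay":0,"az":0},{"gripper":0.3,"tx":0,"ty":0,"tz":0,"ax":0,"ay":0,"az":0},{"gripper":0.3,"tx":0,"ty":0,"tz":0,"ax":0,"ay":0,"az":0},{"gripper":0.55,"tx":0,"ty":0,"tz":0,"ax":0,"ay":0,"az":0},{"gripper":0.6,"tx":0,"ty":0,"tz":0,"ax":0,"ay":0,"az":0},{"gripper":0.66,"tx":0,"ty":0,"tz":0,"ax":0,"ay":0,"az":0},{"gripper":0.66,"tx":0,"ty":0,"tz":0,"ax":0,"ay":0,"az":0},{"gripper":0.66,"tx":0,"ty":0,"tz":0,"ax":0,"ay":0,"az":0},{"gripper":0.66,"tx":-0.5,"ty":0,"tz":0,"ax":0,"ay":0,"az":0},{"gripper":0.66,"tx":-0.9,"ty":0,"tz":0,"ax":0,"ay":0,"az":0},{"gripper":0.66,"tx":-0.9,"ty":0,"tz":0,"ax":0,"ay":0,"az":0},{"gripper":1,"tx":-0.9,"ty":0,"tz":0,"ax":0,"ay":0,"az":0},{"gripper":1,"tx":-0.9,"ty":0,"tz":0,"ax":0,"ay":0,"az":0},{"gripper":1,"tx":-0.9,"ty":0,"tz":0,"ax":0,"ay":0,"az":0}]'

```text
t: 26.45
eef_pos: [0.4338, -0.1428, 0.3498]
ee_rot: [-1.187, 1.57, 0.228]
force: [1.8, -0.7, -0.7]
width: 0.0722
```

Request:
play_rows --steps '[{"gripper":1,"tx":-1,"ty":0,"tz":0,"ax":0,"ay":0,"az":0},{"gripper":1,"tx":-1,"ty":0,"tz":0,"ax":0,"ay":0,"az":0},{"gripper":1,"tx":-1,"ty":0,"tz":0,"ax":0,"ay":0,"az":0},{"gripper":1,"tx":-1,"ty":0,"tz":0,"ax":0,"ay":0,"az":0},{"gripper":1,"tx":-1,"ty":0,"tz":0,"ax":0,"ay":0,"az":0},{"gripper":1,"tx":0,"ty":0,"tz":0,"ax":0,"ay":0,"az":0}]'

```text
t: 26.95
eef_pos: [0.4347, -0.1431, 0.4787]
ee_rot: [-1.543, 1.563, -0.128]
force: [0.4, 0.3, 0.4]
width: 0.0878
```

Run:
```python
from h import *
s=telemetry.get_state();print(s['t'],s['eef_pos'],s['q'],s['width'])
save('wrist','w9.png');save('top','t9.png',(0,60,560,420));save('side','s9.png')
```

```text
26.95 [ 0.4347 -0.1431  0.4787] [ 0.1153 -0.0563 -0.3206  0.002  -1.2986 -1.8424] 0.08779206353964505
```

View pics/w9.png

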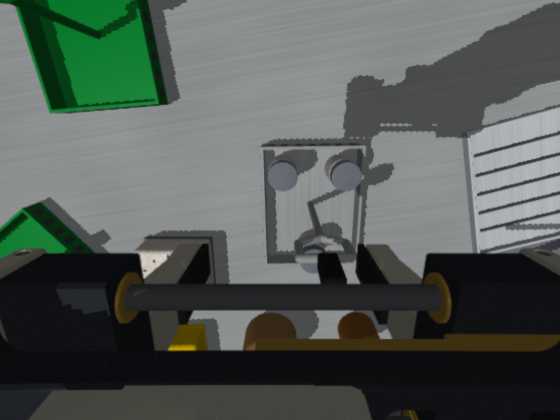

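View pics/t9.png

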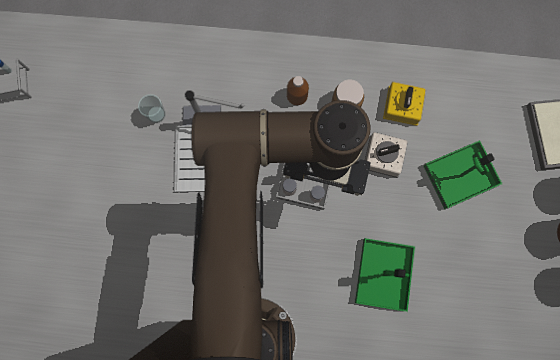

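View pics/s9.png

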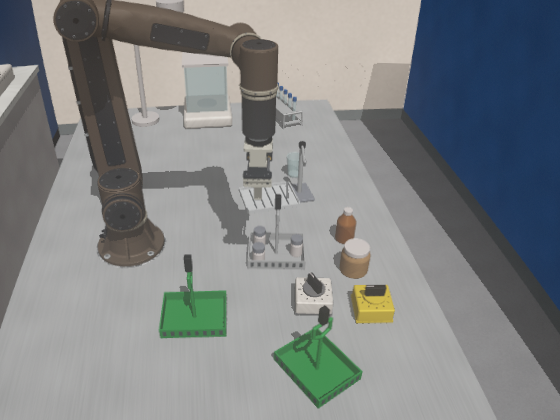

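All three jars are in the basket, with caps at (283,174) and (346,174) and the third jar at the far end; none is left on the bench. Next is the hook.

Request:
play_rows --steps '[{"gripper":1,"tx":-0.1,"ty":-0.42,"tz":0.9,"ax":0,"ay":0,"az":0},{"gripper":1,"tx":-0.1,"ty":-0.42,"tz":0.9,"ax":0,"ay":0,"az":0},{"gripper":1,"tx":-0.1,"ty":-0.42,"tz":0.9,"ax":0,"ay":0,"az":0},{"gripper":1,"tx":-0.1,"ty":-0.42,"tz":0.9,"ax":0,"ay":0,"az":0},{"gripper":1,"tx":-0.1,"ty":-0.42,"tz":0.9,"ax":0,"ay":0,"az":0},{"gripper":1,"tx":0,"ty":-0.42,"tz":0.9,"ax":0,"ay":0,"az":0},{"gripper":1,"tx":0,"ty":-0.42,"tz":0.9,"ax":0,"ay":0,"az":0},{"gripper":1,"tx":0,"ty":-0.42,"tz":0.9,"ax":0,"ay":0,"az":0},{"gripper":1,"tx":0,"ty":-0.42,"tz":0.9,"ax":0,"ay":0,"az":0},{"gripper":1,"tx":0,"ty":-0.42,"tz":0.9,"ax":0,"ay":0,"az":0},{"gripper":1,"tx":0,"ty":-0.42,"tz":0.9,"ax":0,"ay":0,"az":0},{"gripper":1,"tx":0,"ty":-0.42,"tz":0.9,"ax":0,"ay":0,"az":0},{"gripper":1,"tx":0,"ty":-0.42,"tz":0.9,"ax":0,"ay":0,"az":0},{"gripper":1,"tx":0,"ty":-0.42,"tz":0.9,"ax":0,"ay":0,"az":0},{"gripper":1,"tx":0,"ty":0,"tz":0,"ax":-1,"ay":0,"az":0},{"gripper":1,"tx":0,"ty":0,"tz":0,"ax":-1,"ay":0,"az":0},{"gripper":1,"tx":0,"ty":0,"tz":0,"ax":-1,"ay":0,"az":0},{"gripper":1,"tx":0,"ty":0,"tz":0,"ax":-1,"ay":0,"az":0},{"gripper":1,"tx":0,"ty":0,"tz":0,"ax":-1,"ay":0,"az":0},{"gripper":1,"tx":0,"ty":0,"tz":0,"ax":-1,"ay":0,"az":0}]'

```text
t: 28.77
eef_pos: [0.6283, 0.1455, 0.4841]
ee_rot: [1.501, 1.568, -2.734]
force: [0.7, -0.1, -0.2]
width: 0.0876
```

Request:
play_rows --steps '[{"gripper":1,"tx":0,"ty":0,"tz":0,"ax":-1,"ay":0,"az":0},{"gripper":1,"tx":0,"ty":0,"tz":0,"ax":-1,"ay":0,"az":0},{"gripper":1,"tx":0,"ty":0,"tz":0,"ax":-1,"ay":0,"az":0},{"gripper":1,"tx":0,"ty":0,"tz":0,"ax":-1,"ay":0,"az":0},{"gripper":1,"tx":0,"ty":0,"tz":0,"ax":-1,"ay":0,"az":0},{"gripper":1,"tx":0,"ty":0,"tz":0,"ax":-1,"ay":0,"az":0},{"gripper":1,"tx":0,"ty":0,"tz":0,"ax":-1,"ay":0,"az":0},{"gripper":1,"tx":0,"ty":0,"tz":0,"ax":-1,"ay":0,"az":0},{"gripper":1,"tx":0,"ty":0,"tz":0,"ax":-1,"ay":0,"az":0},{"gripper":1,"tx":0,"ty":0,"tz":0,"ax":0,"ay":0,"az":0},{"gripper":1,"tx":0,"ty":0,"tz":0,"ax":0,"ay":0,"az":0}]'

```text
t: 29.68
eef_pos: [0.6283, 0.1454, 0.4846]
ee_rot: [0.567, 1.569, -2.734]
force: [0.3, 0.3, -0.6]
width: 0.0876
```

Run:
```python
from h import *
s=telemetry.get_state();print(s['t'],s['eef_pos'],s['q'],s['width'])
im=optics.grab_frame('wrist')[:,:,::-1];cv2.imwrite('pics/w10.png',cv2.resize(im,None,fx=1.42,fy=1.42,interpolation=cv2.INTER_CUBIC))
for q,z in(('hook_mid',.225),('hook_seat',.23),('stand',0),('tray_mid',.004)):
  for r in finder.pinpoint(q,'wrist'): print(q,r, atz('wrist',*r['location'],z))
```

```text
29.6833 [0.6283 0.1454 0.4846] [ 0.5294  0.2728  0.0697 -0.0003 -1.3697 -0.689 ] 0.08756928578700619
hook_mid {'location': [216.8, 278.1], 'confidence': 0.58} [0.6326 0.1473 0.225 ]
hook_seat {'location': [178.1, 277.5], 'confidence': 0.59} [0.6274 0.1126 0.23  ]
stand {'location': [227.1, 282.4], 'confidence': 0.84} [0.6447 0.2447 0.    ]
stand {'location': [205.0, 357.1], 'confidence': 0.2} [0.5162 0.2256 0.    ]
tray_mid {'location': [205.4, 356.5], 'confidence': 0.73} [0.518  0.2248 0.004 ]
```

View pics/w10.png

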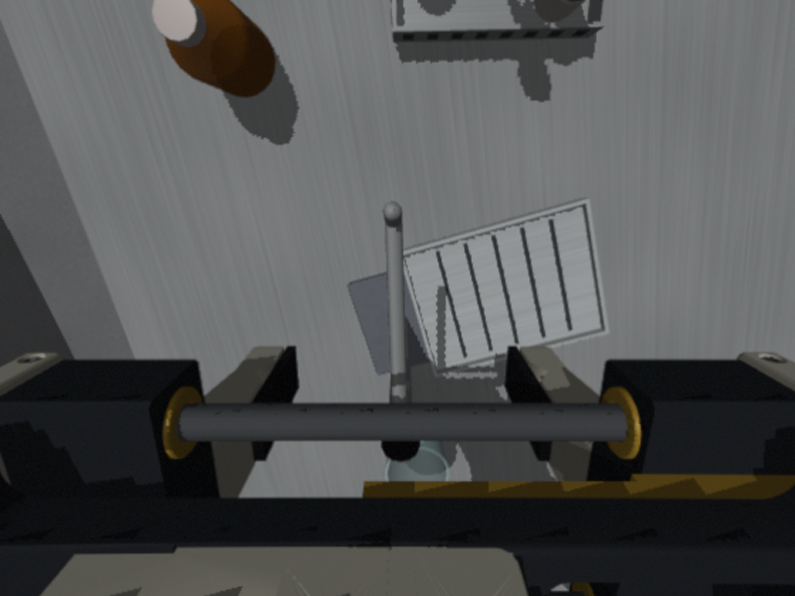

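Run:
```python
from h import *
f=lambda x,y,z:atz('wrist',y/1.42,x/1.42,z)[:2]
hub=f(400,445,.24);m=f(397.5,370,.23);t=f(393,212,.248);b=f(394,240,.23)
print(hub,m,t,b)
for d in(hub-t,hub-b,m-b,hub-m): print(np.linalg.norm(d),np.degrees(np.arctan2(*d[::-1])))
p=np.array([f(404,255,.014),f(590,200,.014),f(608,332,.014),f(438,372,.014)]);print(p,p.mean(0))
for i in range(4):
    d=p[(i+1)%4]-p[i];print(np.linalg.norm(d),np.degrees(np.arctan2(*d[::-1])))
```

```text
[0.6437 0.2345] [0.6376 0.1869] [0.6237 0.0878] [0.6264 0.1053]
0.14801121261719613 82.24383345818198
0.13028407055003452 82.36726427310312
0.08228014797798652 82.13913610692724
0.04800569261430399 82.75827030487436
[[0.6279 0.1611]
 [0.4244 0.1338]
 [0.4073 0.2892]
 [0.6099 0.3097]] [0.5174 0.2235]
0.20531919026374346 -172.35975686637616
0.1563735846804822 96.29718909071428
0.20361199644304045 5.761416417729549
0.14966645197114253 -83.06743005215235
```

Run:
```python
from h import *
plan([.632,.147,.384],-97.8)
```

```text
shift units [ 4.0669 -0.0862 -0.1356] heading -99.05 tilt x [-0.0004 -0.0002 -1.    ] ax units -0.20833115660683177
```

Request:
play_rows --newtons 15 --steps '[{"gripper":1,"tx":0,"ty":-0.09,"tz":-0.14,"ax":-0.21,"ay":0,"az":0},{"gripper":0.7,"tx":0.7,"ty":0,"tz":0,"ax":0,"ay":0,"az":0},{"gripper":0.7,"tx":0.8,"ty":0,"tz":0,"ax":0,"ay":0,"az":0},{"gripper":0.7,"tx":0.8,"ty":0,"tz":0,"ax":0,"ay":0,"az":0},{"gripper":0.7,"tx":0.8,"ty":0,"tz":0,"ax":0,"ay":0,"az":0},{"gripper":0.7,"tx":0.7,"ty":0,"tz":0,"ax":0,"ay":0,"az":0},{"gripper":0.7,"tx":0.25,"ty":0,"tz":0,"ax":0,"ay":0,"az":0},{"gripper":0.3,"tx":0,"ty":0,"tz":0,"ax":0,"ay":0,"az":0},{"gripper":0.3,"tx":0,"ty":0,"tz":0,"ax":0,"ay":0,"az":0},{"gripper":0.3,"tx":0,"ty":0,"tz":0,"ax":0,"ay":0,"az":0},{"gripper":0.3,"tx":0,"ty":0,"tz":0,"ax":0,"ay":0,"az":0},{"gripper":0,"tx":0,"ty":0,"tz":0,"ax":0,"ay":0,"az":0},{"gripper":0,"tx":0,"ty":0,"tz":0,"ax":0,"ay":0,"az":0},{"gripper":0,"tx":0,"ty":0,"tz":0,"ax":0,"ay":0,"az":0},{"gripper":0,"tx":0,"ty":0,"tz":0,"ax":0,"ay":0,"az":0},{"gripper":0,"tx":0,"ty":0,"tz":0,"ax":0,"ay":0,"az":0},{"gripper":0,"tx":0,"ty":0,"tz":0,"ax":0,"ay":0,"az":0},{"gripper":0,"tx":0,"ty":0,"tz":0,"ax":0,"ay":0,"az":0}]'

```text
t: 31.43
eef_pos: [0.6321, 0.1471, 0.3848]
ee_rot: [1.923, 1.571, -1.353]
force: [-0.3, -0.0, 0.8]
width: 0.0092
```

Width 9–10 mm, so the bar is pinched. Swing it clockwise along its arc.

Request:
play_rows --steps '[{"gripper":0,"tx":0,"ty":-0.02,"tz":0.376,"ax":1,"ay":0,"az":0},{"gripper":0,"tx":0,"ty":-0.02,"tz":0.376,"ax":1,"ay":0,"az":0},{"gripper":0,"tx":0,"ty":-0.02,"tz":0.376,"ax":1,"ay":0,"az":0},{"gripper":0,"tx":0,"ty":0,"tz":0,"ax":0,"ay":0,"az":0}]'

```text
t: 31.77
eef_pos: [0.6041, 0.1554, 0.3848]
ee_rot: [0.092, 1.57, 2.78]
force: [-2.2, -1.2, 1.1]
width: 0.0095
```

Request:
play_rows --steps '[{"gripper":0,"tx":0,"ty":-0.02,"tz":0.376,"ax":1,"ay":0,"az":0},{"gripper":0,"tx":0,"ty":-0.02,"tz":0.376,"ax":1,"ay":0,"az":0},{"gripper":0,"tx":0,"ty":-0.02,"tz":0.376,"ax":1,"ay":0,"az":0},{"gripper":0,"tx":0,"ty":-0.02,"tz":0.376,"ax":1,"ay":0,"az":0},{"gripper":0,"tx":0,"ty":-0.02,"tz":0.376,"ax":1,"ay":0,"az":0},{"gripper":0,"tx":0,"ty":-0.02,"tz":0.376,"ax":1,"ay":0,"az":0},{"gripper":0,"tx":0,"ty":-0.02,"tz":0.376,"ax":1,"ay":0,"az":0},{"gripper":0,"tx":0,"ty":-0.02,"tz":0.376,"ax":1,"ay":0,"az":0},{"gripper":0,"tx":0,"ty":-0.02,"tz":0.376,"ax":1,"ay":0,"az":0},{"gripper":0,"tx":0,"ty":-0.007,"tz":0.226,"ax":0.6,"ay":0,"az":0},{"gripper":0,"tx":0,"ty":0,"tz":0,"ax":0,"ay":0,"az":0},{"gripper":0,"tx":0,"ty":0,"tz":0,"ax":0,"ay":0,"az":0}]'

```text
t: 32.77
eef_pos: [0.5535, 0.2259, 0.3847]
ee_rot: [1.73, 1.567, -2.862]
force: [-12.7, -0.1, 9.0]
width: 0.0091
```

Run:
```python
from h import *
s=telemetry.get_state();print(s['t'],s['eef_pos'],s['q'],s['width'],s['force'])
plan([.643-.09*np.cos(np.radians(6.6)),.236-.09*np.sin(np.radians(6.6)),.384],180+6.6)
```

```text
32.7667 [0.5535 0.2259 0.3847] [ 0.7135  0.2478 -0.1913 -0.0019 -1.1354 -2.1632] 0.009093800918947584 [-12.6538  -0.0774   8.9514]
shift units [ 0.0269 -0.0041 -0.0087] heading -173.11 tilt x [-0.0039 -0.0011 -1.    ] ax units 0.048398881505856174
```

Request:
play_rows --steps '[{"gripper":0.3,"tx":0,"ty":0,"tz":0,"ax":0,"ay":0,"az":0},{"gripper":0.5,"tx":0,"ty":0,"tz":0,"ax":0,"ay":0,"az":0},{"gripper":0.6,"tx":0,"ty":0,"tz":0,"ax":0,"ay":0,"az":0},{"gripper":0.6,"tx":0,"ty":0,"tz":0,"ax":0,"ay":0,"az":0},{"gripper":0.6,"tx":0,"ty":0,"tz":0,"ax":0,"ay":0,"az":0},{"gripper":0.6,"tx":-0.5,"ty":0,"tz":0,"ax":0,"ay":0,"az":0},{"gripper":0.6,"tx":-0.8,"ty":0,"tz":0,"ax":0,"ay":0,"az":0},{"gripper":1,"tx":-0.8,"ty":0,"tz":0,"ax":0,"ay":0,"az":0},{"gripper":1,"tx":-0.8,"ty":0,"tz":0,"ax":0,"ay":0,"az":0},{"gripper":1,"tx":-0.8,"ty":0,"tz":0,"ax":0,"ay":0,"az":0},{"gripper":1,"tx":-0.8,"ty":0,"tz":0,"ax":0,"ay":0,"az":0},{"gripper":1,"tx":0,"ty":0,"tz":0,"ax":0,"ay":0,"az":0},{"gripper":1,"tx":0,"ty":0,"tz":0,"ax":0,"ay":0,"az":0}]'

```text
t: 33.85
eef_pos: [0.5552, 0.2257, 0.4983]
ee_rot: [-1.003, 1.568, 0.685]
force: [-0.9, 0.0, -0.3]
width: 0.0851
```

Run:
```python
from h import *
s=telemetry.get_state();print(s['t'],s['eef_pos'],s['q'],s['width'],s['force'])
im=optics.grab_frame('wrist')[:,:,::-1];cv2.imwrite('pics/w11.png',cv2.resize(im,None,fx=1.42,fy=1.42,interpolation=cv2.INTER_CUBIC))
```

```text
33.85 [0.5552 0.2257 0.4983] [ 0.712   0.1886 -0.01    0.0001 -1.3696 -2.1657] 0.08505245916067315 [-0.9113  0.0208 -0.2852]
```

View pics/w11.png

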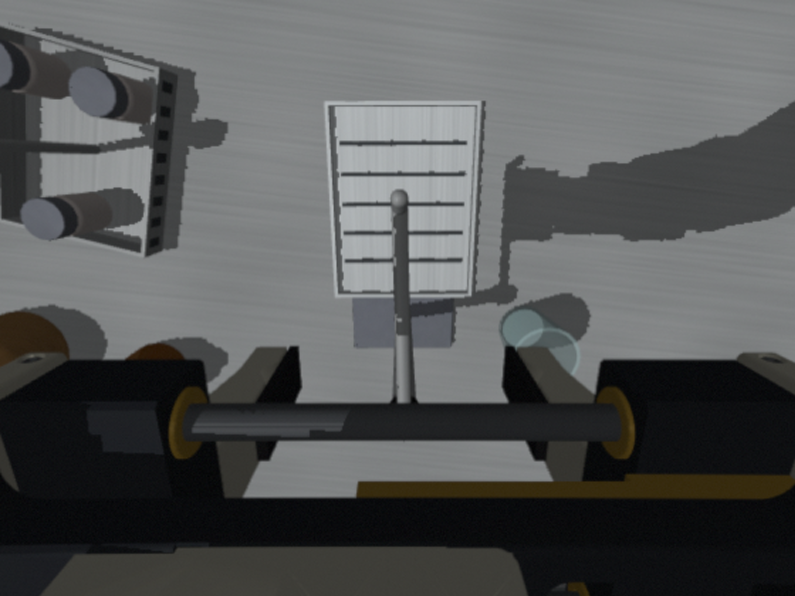

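The hook now runs from (399,197) back over the middle of the tray, whose corners are (326,102), (483,102), (472,296) and (336,297).

Run:
```python
from h import *
f=lambda x,y,z:atz('wrist',y/1.42,x/1.42,z)[:2]
A=lambda d:np.degrees(np.arctan2(d[1],d[0]))
t=f(399.5,197,.248);b=f(400.5,225,.23);m=f(404,400,.23)
print(t,b,m,A(m-t),A(m-b))
p=np.array([f(326,102,.014),f(483,102,.014),f(473,296,.014),f(336,297,.014)]);print(p.mean(0))
near=(p[0]+p[1])/2;far=(p[2]+p[3])/2
print('edges',A(p[2]-p[1]),A(p[3]-p[0]),A(p[1]-p[0])-90,A(p[2]-p[3])-90,'mid',A(far-near),near,far)
```

```text
[0.4917 0.2173] [0.5091 0.2198] [0.6257 0.2358] 7.844403557321901 7.7754226190665605
[0.519  0.2251]
edges 6.870485596165384 6.7014314899091705 6.651698796804368 7.086779718469245 mid 6.7857113781763925 [0.416  0.2129] [0.6219 0.2374]
```

The hook is within about 1° of the stand's -x. Now to the basket's grip.

Run:
```python
from h import *
plan([.5015,-.108,.50],171.4)
```

```text
shift units [ -0.1251   3.6808 -13.007 ] heading -173.3 tilt x [ 0.0001  0.0005 -1.    ] ax units 2.549885291194338
```

Request:
play_rows --steps '[{"gripper":1,"tx":0,"ty":0.26,"tz":-0.93,"ax":0,"ay":0,"az":0},{"gripper":1,"tx":0,"ty":0.26,"tz":-0.93,"ax":0,"ay":0,"az":0},{"gripper":1,"tx":0,"ty":0.26,"tz":-0.93,"ax":0,"ay":0,"az":0},{"gripper":1,"tx":0,"ty":0.26,"tz":-0.93,"ax":0,"ay":0,"az":0},{"gripper":1,"tx":0,"ty":0.26,"tz":-0.93,"ax":0,"ay":0,"az":0},{"gripper":1,"tx":0,"ty":0.26,"tz":-0.93,"ax":0,"ay":0,"az":0},{"gripper":1,"tx":0,"ty":0.26,"tz":-0.93,"ax":0,"ay":0,"az":0},{"gripper":1,"tx":0,"ty":0.26,"tz":-0.93,"ax":0,"ay":0,"az":0},{"gripper":1,"tx":0,"ty":0.26,"tz":-0.93,"ax":0,"ay":0,"az":0},{"gripper":1,"tx":0,"ty":0.26,"tz":-0.93,"ax":0,"ay":0,"az":0},{"gripper":1,"tx":0,"ty":0.26,"tz":-0.93,"ax":0,"ay":0,"az":0},{"gripper":1,"tx":0,"ty":0.26,"tz":-0.93,"ax":0,"ay":0,"az":0},{"gripper":1,"tx":0,"ty":0.26,"tz":-0.93,"ax":0,"ay":0,"az":0},{"gripper":1,"tx":0,"ty":0.3,"tz":-0.92,"ax":0,"ay":0,"az":0},{"gripper":1,"tx":0,"ty":0,"tz":0,"ax":0.9,"ay":0,"az":0},{"gripper":1,"tx":0,"ty":0,"tz":0,"ax":0.9,"ay":0,"az":0},{"gripper":1,"tx":0,"ty":0,"tz":0,"ax":0.75,"ay":0,"az":0},{"gripper":1,"tx":0,"ty":0,"tz":0,"ax":0,"ay":0,"az":0},{"gripper":1,"tx":0,"ty":0,"tz":0,"ax":0,"ay":0,"az":0}]'

```text
t: 35.48
eef_pos: [0.5014, -0.108, 0.4963]
ee_rot: [1.755, 1.569, -3.105]
force: [-0.1, 0.3, -0.2]
width: 0.0876
```

Run:
```python
from h import *
s=telemetry.get_state();print(s['t'],s['eef_pos'],s['q'],s['width'],s['force'])
im=optics.grab_frame('wrist')[:,:,::-1];cv2.imwrite('pics/w12.png',cv2.resize(im,None,fx=1.42,fy=1.42,interpolation=cv2.INTER_CUBIC))
for r in finder.pinpoint('basket_grip','wrist'): print(r, atz('wrist',*r['location'],.225))
for r in finder.look_for('jar1_mid','wrist'): print(r)
```

```text
35.4833 [ 0.5014 -0.108   0.4963] [ 0.1709  0.0402 -0.1853 -0.0002 -1.3467 -1.8893] 0.08764496435835646 [-0.1312  0.2888 -0.2077]
{'location': [208.2, 281.4], 'confidence': 0.67} [ 0.5001 -0.1089  0.225 ]
{'extent': [268.9, 212.4, 301.0, 234.3], 'confidence': 0.77}
```

View pics/w12.png

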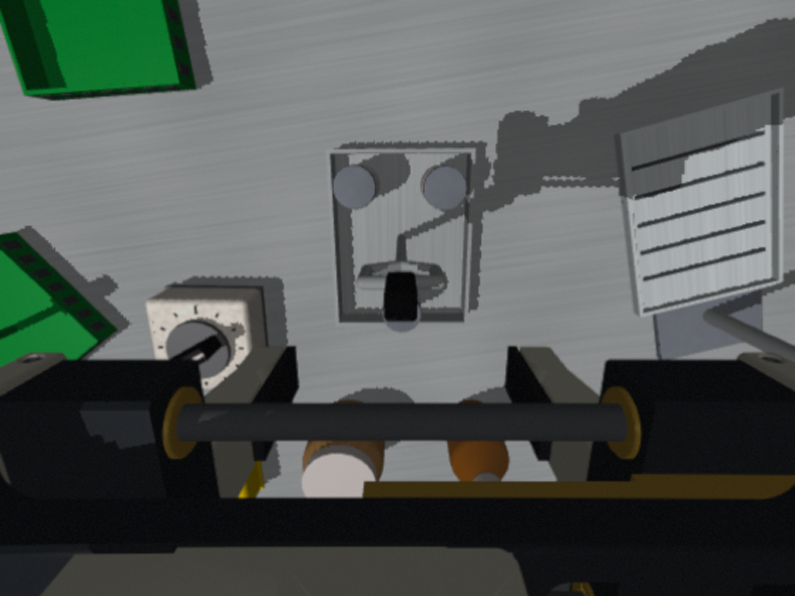

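The steel basket with its black grip at (401,300) of the enlarged picture lies square under the tool, with all three jars inside. Descend and grip.

Request:
play_rows --newtons 45 --steps '[{"gripper":0.8,"tx":0.6,"ty":0,"tz":0,"ax":0,"ay":0,"az":0},{"gripper":0.8,"tx":0.8,"ty":0,"tz":0,"ax":0,"ay":0,"az":0},{"gripper":0.8,"tx":0.8,"ty":0,"tz":0,"ax":0,"ay":0,"az":0},{"gripper":0.8,"tx":0.8,"ty":0,"tz":0,"ax":0,"ay":0,"az":0},{"gripper":0.8,"tx":0.8,"ty":0,"tz":0,"ax":0,"ay":0,"az":0},{"gripper":0.8,"tx":0.5,"ty":0,"tz":0,"ax":0,"ay":0,"az":0},{"gripper":0.8,"tx":0.17,"ty":0,"tz":0,"ax":0,"ay":0,"az":0},{"gripper":0.4,"tx":0,"ty":0,"tz":0,"ax":0,"ay":0,"az":0},{"gripper":0.4,"tx":0,"ty":0,"tz":0,"ax":0,"ay":0,"az":0},{"gripper":0.35,"tx":0,"ty":0,"tz":0,"ax":0,"ay":0,"az":0},{"gripper":0.3,"tx":0,"ty":0,"tz":0,"ax":0,"ay":0,"az":0},{"gripper":0.27,"tx":0,"ty":0,"tz":0,"ax":0,"ay":0,"az":0},{"gripper":0.25,"tx":0,"ty":0,"tz":0,"ax":0,"ay":0,"az":0},{"gripper":0.2,"tx":0,"ty":0,"tz":0,"ax":0,"ay":0,"az":0},{"gripper":0,"tx":0,"ty":0,"tz":0,"ax":0,"ay":0,"az":0},{"gripper":0,"tx":0,"ty":0,"tz":0,"ax":0,"ay":0,"az":0},{"gripper":0,"tx":0,"ty":0,"tz":0,"ax":0,"ay":0,"az":0},{"gripper":0,"tx":0,"ty":0,"tz":0,"ax":0,"ay":0,"az":0}]'

```text
t: 37.13
eef_pos: [0.5015, -0.108, 0.3854]
ee_rot: [2.048, 1.571, -2.814]
force: [-1.2, -0.7, 0.7]
width: 0.0198
```

Run:
```python
from h import *
s=telemetry.get_state();print(s['t'],s['eef_pos'],s['width'],s['force'])
plan([.454,.213,.4505],187.6)
save('wrist','w13.png')
```

```text
37.1333 [ 0.5015 -0.108   0.3854] 0.01979915015370081 [-1.1609 -0.6989  0.7344]
shift units [-2.6039  3.7991 12.4125] heading 171.4 tilt x [-0.0002 -0.0001 -1.    ] ax units -2.7008025651432397
```

View pics/w13.png

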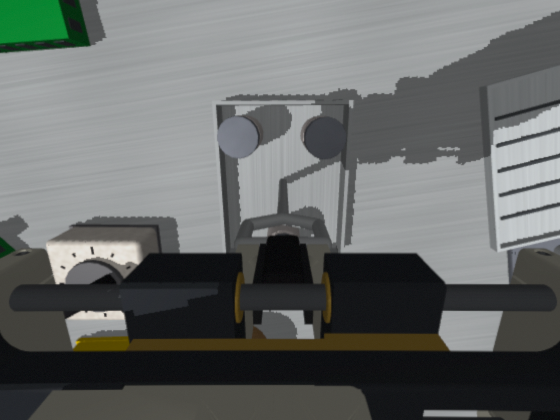

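Request:
play_rows --steps '[{"gripper":0,"tx":-0.2,"ty":0,"tz":0,"ax":0,"ay":0,"az":0},{"gripper":0,"tx":-0.3,"ty":0,"tz":0,"ax":0,"ay":0,"az":0},{"gripper":0,"tx":-0.4,"ty":0,"tz":0,"ax":0,"ay":0,"az":0},{"gripper":0,"tx":-0.4,"ty":0,"tz":0,"ax":0,"ay":0,"az":0},{"gripper":0,"tx":-0.4,"ty":0,"tz":0,"ax":0,"ay":0,"az":0},{"gripper":0,"tx":-0.4,"ty":0,"tz":0,"ax":0,"ay":0,"az":0},{"gripper":0,"tx":-0.3,"ty":0,"tz":0,"ax":0,"ay":0,"az":0},{"gripper":0,"tx":-0.2,"ty":0,"tz":0,"ax":0,"ay":0,"az":0},{"gripper":0,"tx":0,"ty":0,"tz":0,"ax":0,"ay":0,"az":0},{"gripper":0,"tx":0,"ty":0,"tz":0,"ax":0,"ay":0,"az":0}]'

```text
t: 38.02
eef_pos: [0.5015, -0.1079, 0.4505]
ee_rot: [-0.629, 1.57, 0.791]
force: [-0.5, 0.4, -6.8]
width: 0.0197
```

Run:
```python
from h import *
s=telemetry.get_state();print(s['t'],s['eef_pos'],s['width'],s['force'],s['moment'])
plan([.454,.213,.452],187.6)
save('wrist','w14.png');save('side','s14.png',(180,150,380,300),3)
```

```text
38.0167 [ 0.5015 -0.1079  0.4505] 0.019729037799802073 [-0.4887  0.425  -6.8118] [ 0.1061 -0.2059 -0.0016]
shift units [-0.0588  3.798  12.4092] heading 171.39 tilt x [ 0.0003  0.0003 -1.    ] ax units -2.700918530906918
```

View pics/w14.png

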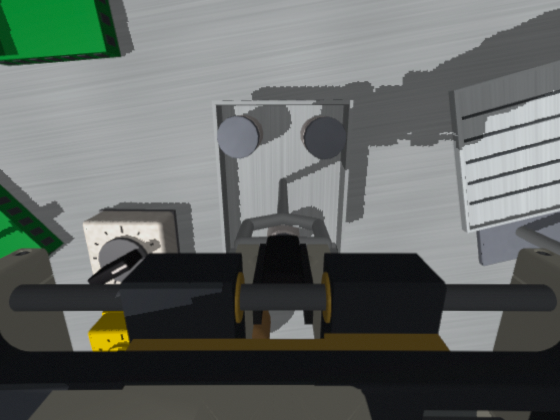

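View pics/s14.png

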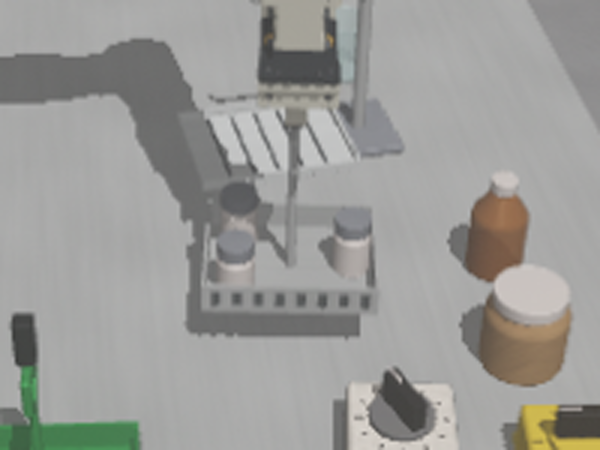

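No tilt or slip: both views show the basket level with the jars standing. Turn it to the hook's heading, then carry it.

Request:
play_rows --steps '[{"gripper":0,"tx":-0.05,"ty":0,"tz":0,"ax":-0.3,"ay":0,"az":0},{"gripper":0,"tx":0,"ty":0,"tz":0,"ax":-0.5,"ay":0,"az":0},{"gripper":0,"tx":0,"ty":0,"tz":0,"ax":-0.6,"ay":0,"az":0},{"gripper":0,"tx":0,"ty":0,"tz":0,"ax":-0.6,"ay":0,"az":0},{"gripper":0,"tx":0,"ty":0,"tz":0,"ax":-0.5,"ay":0,"az":0},{"gripper":0,"tx":0,"ty":0,"tz":0,"ax":-0.2,"ay":0,"az":0},{"gripper":0,"tx":0,"ty":0,"tz":0,"ax":0,"ay":0,"az":0}]'

```text
t: 38.7
eef_pos: [0.5015, -0.108, 0.4511]
ee_rot: [1.505, 1.57, -3.074]
force: [0.5, 0.2, -5.7]
width: 0.0196
```

Run:
```python
from h import *
plan([.450,.2125,.452],187.6)
```

```text
shift units [-0.0337  0.344  12.9789] heading -172.39 tilt x [-0.001  -0.0001 -1.    ] ax units 0.000899105090828319
```

Request:
play_rows --steps '[{"gripper":0,"tx":0,"ty":0.1,"tz":0.25,"ax":0,"ay":0,"az":0},{"gripper":0,"tx":0,"ty":0.1,"tz":0.5,"ax":0,"ay":0,"az":0},{"gripper":0,"tx":0,"ty":0.1,"tz":0.75,"ax":0,"ay":0,"az":0},{"gripper":0,"tx":0,"ty":0.05,"tz":0.85,"ax":0,"ay":0,"az":0},{"gripper":0,"tx":0,"ty":0,"tz":0.85,"ax":0,"ay":0,"az":0},{"gripper":0,"tx":0,"ty":0,"tz":0.85,"ax":0,"ay":0,"az":0},{"gripper":0,"tx":0,"ty":0,"tz":0.85,"ax":0,"ay":0,"az":0},{"gripper":0,"tx":0,"ty":0,"tz":0.85,"ax":0,"ay":0,"az":0},{"gripper":0,"tx":0,"ty":0,"tz":0.85,"ax":0,"ay":0,"az":0},{"gripper":0,"tx":0,"ty":0,"tz":0.85,"ax":0,"ay":0,"az":0},{"gripper":0,"tx":0,"ty":0,"tz":0.85,"ax":0,"ay":0,"az":0},{"gripper":0,"tx":0,"ty":0,"tz":0.85,"ax":0,"ay":0,"az":0},{"gripper":0,"tx":0,"ty":0,"tz":0.85,"ax":0,"ay":0,"az":0},{"gripper":0,"tx":0,"ty":0,"tz":0.85,"ax":0,"ay":0,"az":0},{"gripper":0,"tx":0,"ty":0,"tz":0.85,"ax":0,"ay":0,"az":0},{"gripper":0,"tx":0,"ty":0,"tz":0.7,"ax":0,"ay":0,"az":0},{"gripper":0,"tx":0,"ty":0,"tz":0.4,"ax":0,"ay":0,"az":0},{"gripper":0,"tx":0,"ty":0,"tz":0.18,"ax":0,"ay":0,"az":0},{"gripper":0,"tx":0,"ty":0,"tz":0,"ax":0,"ay":0,"az":0},{"gripper":0,"tx":0,"ty":0,"tz":0,"ax":0,"ay":0,"az":0}]'

```text
t: 40.37
eef_pos: [0.4498, 0.2122, 0.4515]
ee_rot: [2.453, 1.57, -2.127]
force: [0.9, 0.2, -5.7]
width: 0.0201
```

Run:
```python
from h import *
s=telemetry.get_state();print(s['t'],s['eef_pos'],s['width'],s['force'],s['moment'])
save('wrist','w15.png');save('side','s15.png',(210,110,370,260),4);save('top','t15.png',(120,120,320,270),3.5)
plan([.5185,.2222,.452],187.6)
```

```text
40.3667 [0.4498 0.2122 0.4515] 0.020055772924606825 [ 0.8782  0.23   -5.7283] [ 0.117  -0.2331  0.0395]
shift units [-0.0138 -2.7716  0.056 ] heading -172.46 tilt x [-0.0001 -0.0002 -1.    ] ax units -0.010386741442744096
```

View pics/w15.png

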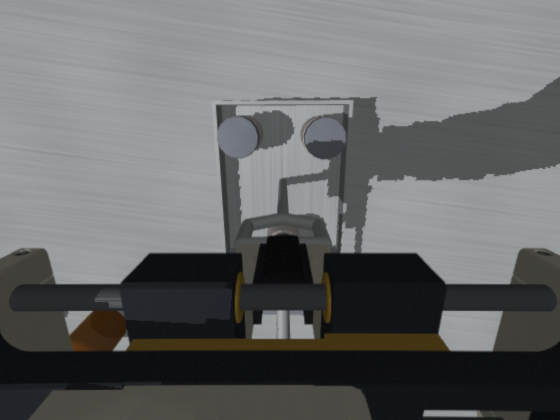

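View pics/s15.png

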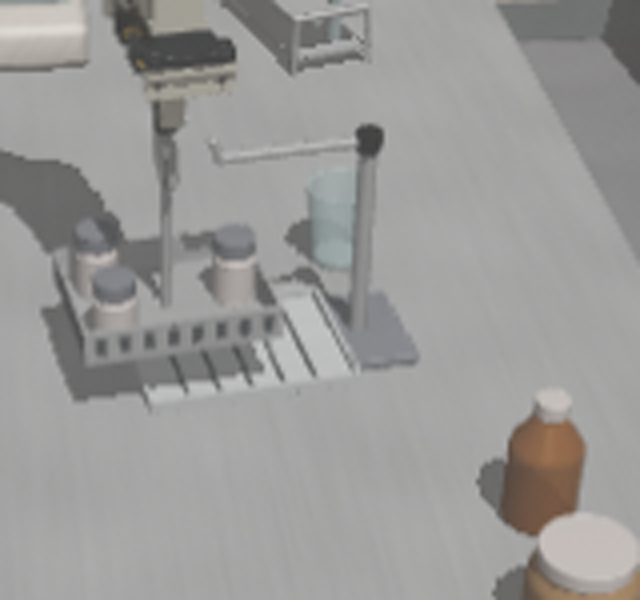

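View pics/t15.png

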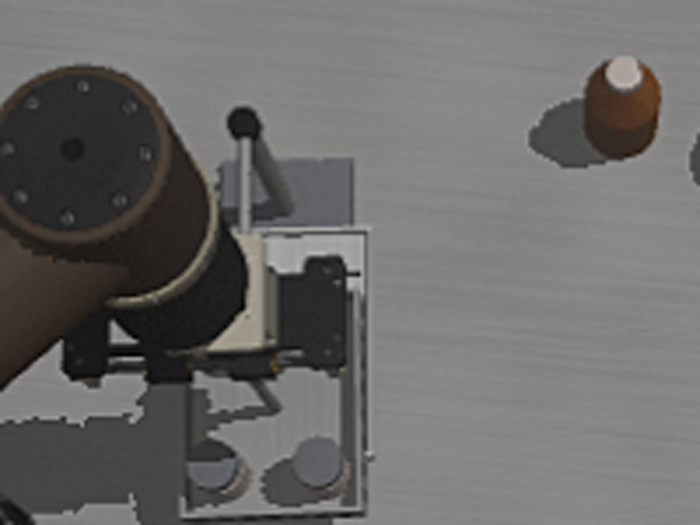

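The wrist view shows the hook bar at column 283, centred behind the grip. The side view shows the eye level with the hook's tip. Slide in gently.

Request:
play_rows --steps '[{"gripper":0,"tx":0,"ty":-0.2,"tz":0,"ax":0,"ay":0,"az":0},{"gripper":0,"tx":0,"ty":-0.3,"tz":0,"ax":0,"ay":0,"az":0},{"gripper":0,"tx":0,"ty":-0.3,"tz":0,"ax":0,"ay":0,"az":0},{"gripper":0,"tx":0,"ty":-0.2,"tz":0.03,"ax":0,"ay":0,"az":0},{"gripper":0,"tx":0,"ty":-0.2,"tz":0.03,"ax":0,"ay":0,"az":0},{"gripper":0,"tx":0,"ty":-0.15,"tz":0,"ax":0,"ay":0,"az":0},{"gripper":0,"tx":0,"ty":-0.1,"tz":0,"ax":0,"ay":0,"az":0},{"gripper":0,"tx":0,"ty":-0.1,"tz":0,"ax":0,"ay":0,"az":0},{"gripper":0,"tx":0,"ty":0,"tz":0,"ax":0,"ay":0,"az":0}]'

```text
t: 41.27
eef_pos: [0.4886, 0.2192, 0.4515]
ee_rot: [2.679, 1.571, -1.901]
force: [-1.0, 0.3, -5.8]
width: 0.0199
```

Run:
```python
from h import *
s=telemetry.get_state();print(s['t'],s['eef_pos'],s['width'],s['force'],s['moment'])
save('side','s16.png',(230,120,330,220),6)
plan([.5185,.2222,.452],187.6)
```

```text
41.2667 [0.4886 0.2192 0.4515] 0.019877404741999824 [-0.989   0.3336 -5.7599] [0.1051 0.0865 0.0321]
shift units [-0.0183 -1.2141 -0.0389] heading -172.41 tilt x [-0.0002 -0.0001 -1.    ] ax units -0.0016135027692977626
```

View pics/s16.png

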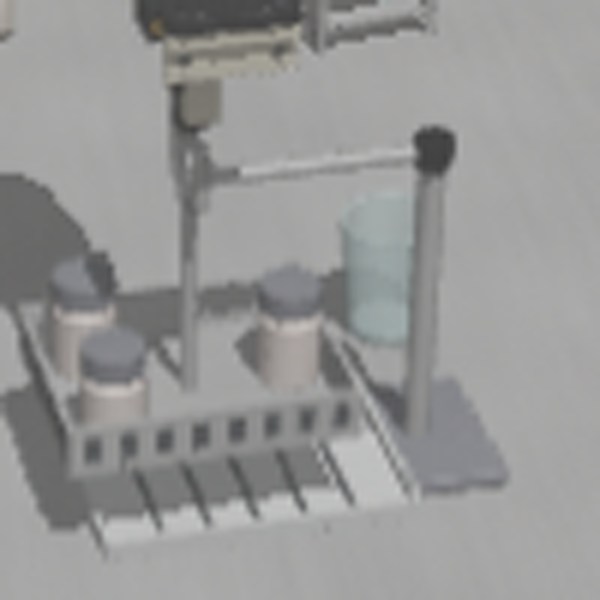

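Request:
play_rows --steps '[{"gripper":0,"tx":0,"ty":0,"tz":0,"ax":0,"ay":0,"az":0},{"gripper":0,"tx":0,"ty":0,"tz":0,"ax":0,"ay":0,"az":0},{"gripper":0,"tx":0,"ty":0,"tz":0,"ax":0,"ay":0,"az":0}]'

```text
t: 41.57
eef_pos: [0.488, 0.2191, 0.4518]
ee_rot: [-0.811, 1.571, 0.893]
force: [0.2, -0.4, -7.2]
width: 0.0197
```

Run:
```python
from h import *
s=telemetry.get_state();print(s['t'],s['eef_pos'],s['width'],s['force'],s['moment'])
```

```text
41.5667 [0.488  0.2191 0.4518] 0.01970557065529096 [ 0.2236 -0.4064 -7.2323] [ 0.0339 -0.2271  0.0774]
```

Request:
play_rows --steps '[{"gripper":0,"tx":0,"ty":-0.1,"tz":0,"ax":0,"ay":0,"az":0},{"gripper":0,"tx":0,"ty":0,"tz":0,"ax":0,"ay":0,"az":0},{"gripper":0,"tx":0,"ty":0,"tz":0,"ax":0,"ay":0,"az":0}]'

```text
t: 41.82
eef_pos: [0.4907, 0.2195, 0.4517]
ee_rot: [-1.232, 1.571, 0.472]
force: [0.7, 0.2, -6.4]
width: 0.0198
```

Run:
```python
from h import *
s=telemetry.get_state();print(s['t'],s['eef_pos'],s['width'],s['force'],s['moment'])
```

```text
41.8167 [0.4907 0.2195 0.4517] 0.01982758537970436 [ 0.6927  0.236  -6.3595] [ 0.0368 -0.1378 -0.0173]
```

No contact; the earlier reading was motion transient. Continue to the seat.

Request:
play_rows --steps '[{"gripper":0,"tx":0,"ty":-0.15,"tz":0,"ax":0,"ay":0,"az":0},{"gripper":0,"tx":0,"ty":-0.15,"tz":0,"ax":0,"ay":0,"az":0},{"gripper":0,"tx":0,"ty":-0.15,"tz":0,"ax":0,"ay":0,"az":0},{"gripper":0,"tx":0,"ty":-0.15,"tz":0,"ax":0,"ay":0,"az":0},{"gripper":0,"tx":0,"ty":-0.15,"tz":0,"ax":0,"ay":0,"az":0},{"gripper":0,"tx":0,"ty":-0.15,"tz":-0.03,"ax":0,"ay":0,"az":0},{"gripper":0,"tx":0,"ty":-0.15,"tz":-0.03,"ax":0,"ay":0,"az":0},{"gripper":0,"tx":0,"ty":-0.07,"tz":0,"ax":0,"ay":0,"az":0},{"gripper":0,"tx":0,"ty":0,"tz":0,"ax":0,"ay":0,"az":0},{"gripper":0,"tx":0,"ty":0,"tz":0,"ax":0,"ay":0,"az":0},{"gripper":0,"tx":0,"ty":0,"tz":0,"ax":0,"ay":0,"az":0}]'

```text
t: 42.73
eef_pos: [0.5185, 0.2216, 0.4516]
ee_rot: [1.592, 1.571, -2.988]
force: [0.6, 0.3, -6.4]
width: 0.02
```

Run:
```python
from h import *
s=telemetry.get_state();print(s['t'],s['eef_pos'],s['width'],s['force'],s['moment'])
save('side','s17.png',(230,120,330,220),6);save('top','t17.png',(120,120,320,270),3.5)
```

```text
42.7333 [0.5185 0.2216 0.4516] 0.02003548740386535 [ 0.5691  0.307  -6.4335] [ 0.0594 -0.1096  0.0138]
```

View pics/s17.png

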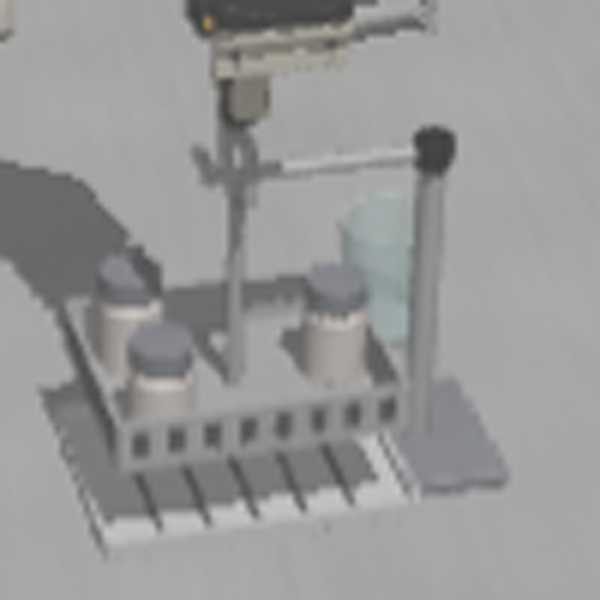

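View pics/t17.png

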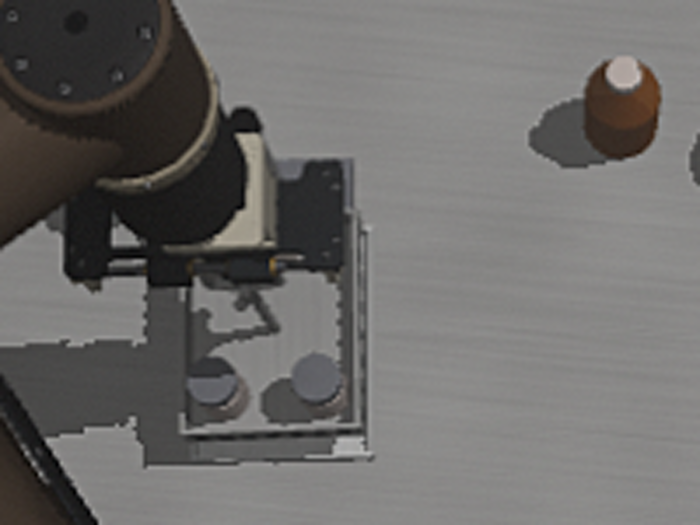

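Threaded: the hook's tip shows beyond the eye at (205,165). Lower onto the bar.

Request:
play_rows --steps '[{"gripper":0,"tx":0.2,"ty":0,"tz":0,"ax":0,"ay":0,"az":0},{"gripper":0,"tx":0.2,"ty":0,"tz":0,"ax":0,"ay":0,"az":0},{"gripper":0,"tx":0.2,"ty":0,"tz":0,"ax":0,"ay":0,"az":0},{"gripper":0,"tx":0.1,"ty":0,"tz":0,"ax":0,"ay":0,"az":0},{"gripper":0,"tx":0.07,"ty":0,"tz":0,"ax":0,"ay":0,"az":0},{"gripper":0,"tx":0.05,"ty":0,"tz":0,"ax":0,"ay":0,"az":0},{"gripper":0,"tx":0,"ty":0,"tz":0,"ax":0,"ay":0,"az":0},{"gripper":0,"tx":0,"ty":0,"tz":0,"ax":0,"ay":0,"az":0}]'

```text
t: 43.5
eef_pos: [0.5187, 0.2217, 0.4312]
ee_rot: [-1.962, 1.571, -0.258]
force: [-0.4, -0.2, -5.3]
width: 0.0197
```

Request:
play_rows --steps '[{"gripper":0,"tx":0.04,"ty":0,"tz":0,"ax":0,"ay":0,"az":0},{"gripper":0,"tx":0.04,"ty":0,"tz":0,"ax":0,"ay":0,"az":0},{"gripper":0,"tx":0,"ty":0,"tz":0,"ax":0,"ay":0,"az":0},{"gripper":0,"tx":0,"ty":0,"tz":0,"ax":0,"ay":0,"az":0}]'

```text
t: 43.83
eef_pos: [0.5187, 0.2217, 0.4299]
ee_rot: [-1.244, 1.57, 0.46]
force: [-1.2, -0.2, -1.4]
width: 0.0197
```

Request:
play_rows --steps '[{"gripper":0,"tx":0.02,"ty":0,"tz":0,"ax":0,"ay":0,"az":0},{"gripper":0,"tx":0,"ty":0,"tz":0,"ax":0,"ay":0,"az":0},{"gripper":0,"tx":0,"ty":0,"tz":0,"ax":0,"ay":0,"az":0}]'

```text
t: 44.08
eef_pos: [0.5187, 0.2217, 0.4296]
ee_rot: [-1.288, 1.569, 0.416]
force: [-2.7, -0.1, 4.6]
width: 0.0194
```

Run:
```python
from h import *
s=telemetry.get_state();print(s['t'],s['eef_pos'],s['width'],s['force'],s['moment'])
save('side','s18.png',(230,120,330,220),6)
```

```text
44.0833 [0.5187 0.2217 0.4296] 0.0194286552119037 [-2.6854 -0.1302  4.5697] [-0.048   0.7129 -0.0401]
```

View pics/s18.png

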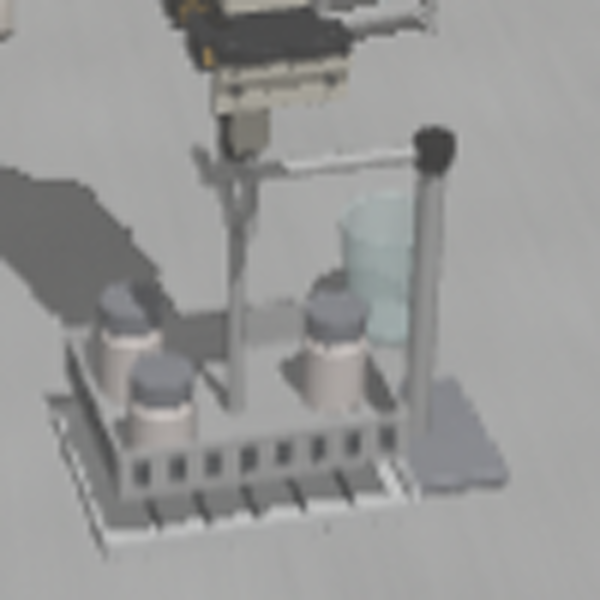

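Seated: the weight is on the hook. Release gently.

Request:
play_rows --newtons 5 --steps '[{"gripper":0,"tx":0,"ty":0,"tz":0,"ax":0,"ay":0,"az":0},{"gripper":0,"tx":0,"ty":0,"tz":0,"ax":0,"ay":0,"az":0},{"gripper":0.24,"tx":0,"ty":0,"tz":0,"ax":0,"ay":0,"az":0},{"gripper":0.27,"tx":0,"ty":0,"tz":0,"ax":0,"ay":0,"az":0},{"gripper":0.32,"tx":0,"ty":0,"tz":0,"ax":0,"ay":0,"az":0},{"gripper":0.5,"tx":0,"ty":0,"tz":0,"ax":0,"ay":0,"az":0},{"gripper":0.7,"tx":0,"ty":0,"tz":0,"ax":0,"ay":0,"az":0},{"gripper":0.7,"tx":0,"ty":0,"tz":0,"ax":0,"ay":0,"az":0},{"gripper":0.7,"tx":0,"ty":0,"tz":0,"ax":0,"ay":0,"az":0},{"gripper":0.7,"tx":0,"ty":0,"tz":0,"ax":0,"ay":0,"az":0},{"gripper":0.7,"tx":-0.4,"ty":0,"tz":0,"ax":0,"ay":0,"az":0},{"gripper":0.7,"tx":-0.6,"ty":0,"tz":0,"ax":0,"ay":0,"az":0},{"gripper":0.7,"tx":-0.8,"ty":0,"tz":0,"ax":0,"ay":0,"az":0},{"gripper":0.7,"tx":-0.8,"ty":0,"tz":0,"ax":0,"ay":0,"az":0},{"gripper":1,"tx":-0.8,"ty":0,"tz":0,"ax":0,"ay":0,"az":0},{"gripper":1,"tx":-0.8,"ty":0,"tz":0,"ax":0,"ay":0,"az":0},{"gripper":1,"tx":0,"ty":0,"tz":0,"ax":0,"ay":0,"az":0}]'

```text
t: 45.55
eef_pos: [0.519, 0.2215, 0.539]
ee_rot: [-1.226, 1.564, 0.477]
force: [0.3, -0.2, 0.4]
width: 0.0758
```

Run:
```python
from h import *
s=telemetry.get_state();print(s['t'],s['eef_pos'],s['q'],s['width'],s['force'])
save('side','s19.png',(230,120,330,220),6);save('wrist','w19.png')
plan([.575,-.343,.40])
```

```text
45.55 [0.519  0.2215 0.539 ] [ 0.7509  0.1152 -0.0098  0.0019 -1.439  -2.1892] 0.07578461761531764 [ 0.27   -0.186   0.4206]
shift units [  5.3714   0.7577 -22.6914] heading -172.4 tilt x [ 0.0018  0.0016 -1.    ]
```

View pics/s19.png

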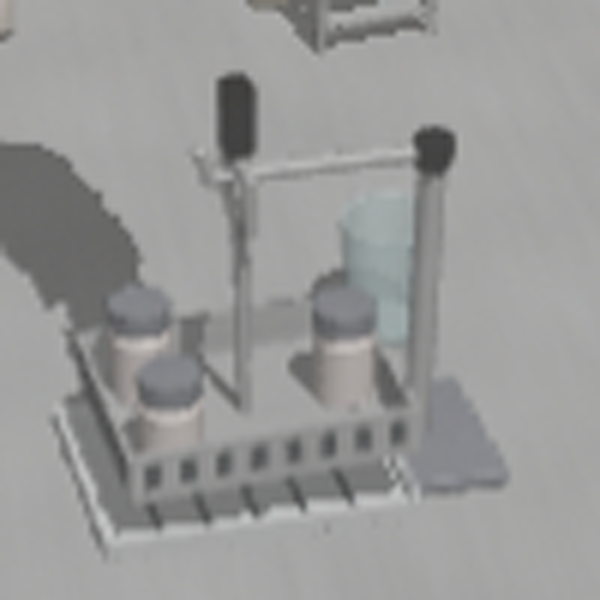

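View pics/w19.png

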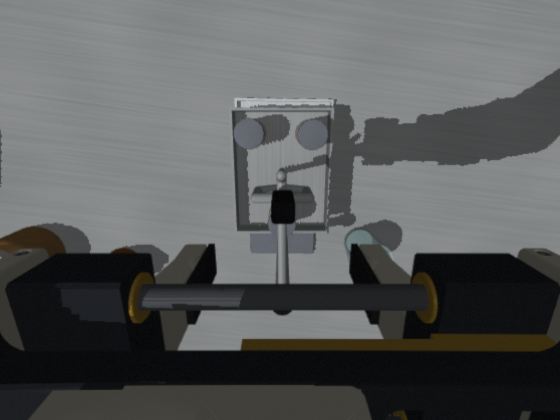

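The basket hangs freely on the hook with the three jars upright. Now the dial.

Request:
play_rows --steps '[{"gripper":1,"tx":0,"ty":0.04,"tz":-0.98,"ax":0,"ay":0,"az":0},{"gripper":1,"tx":0,"ty":0.04,"tz":-0.98,"ax":0,"ay":0,"az":0},{"gripper":1,"tx":0,"ty":0.04,"tz":-0.98,"ax":0,"ay":0,"az":0},{"gripper":1,"tx":0,"ty":0.04,"tz":-0.98,"ax":0,"ay":0,"az":0},{"gripper":1,"tx":0,"ty":0.04,"tz":-0.98,"ax":0,"ay":0,"az":0},{"gripper":1,"tx":0,"ty":0.04,"tz":-0.98,"ax":0,"ay":0,"az":0},{"gripper":1,"tx":0,"ty":0.04,"tz":-0.98,"ax":0,"ay":0,"az":0},{"gripper":1,"tx":0,"ty":0.04,"tz":-0.98,"ax":0,"ay":0,"az":0},{"gripper":1,"tx":0,"ty":0.04,"tz":-0.98,"ax":0,"ay":0,"az":0},{"gripper":1,"tx":0,"ty":0.04,"tz":-0.98,"ax":0,"ay":0,"az":0},{"gripper":1,"tx":0,"ty":0.04,"tz":-0.98,"ax":0,"ay":0,"az":0},{"gripper":1,"tx":0,"ty":0.04,"tz":-0.98,"ax":0,"ay":0,"az":0},{"gripper":1,"tx":0,"ty":0.04,"tz":-0.98,"ax":0,"ay":0,"az":0},{"gripper":1,"tx":0,"ty":0.04,"tz":-0.98,"ax":0,"ay":0,"az":0},{"gripper":1,"tx":0,"ty":0.04,"tz":-0.98,"ax":0,"ay":0,"az":0},{"gripper":1,"tx":0,"ty":0.04,"tz":-0.98,"ax":0,"ay":0,"az":0},{"gripper":1,"tx":0,"ty":0.04,"tz":-0.98,"ax":0,"ay":0,"az":0},{"gripper":1,"tx":0,"ty":0.04,"tz":-0.98,"ax":0,"ay":0,"az":0},{"gripper":1,"tx":0,"ty":0.04,"tz":-0.98,"ax":0,"ay":0,"az":0},{"gripper":1,"tx":0,"ty":0.04,"tz":-0.98,"ax":0,"ay":0,"az":0}]'

```text
t: 47.32
eef_pos: [0.5634, -0.2678, 0.5328]
ee_rot: [1.133, 1.569, 2.836]
force: [0.3, 0.7, -0.6]
width: 0.0879
```

Request:
play_rows --steps '[{"gripper":1,"tx":0,"ty":0,"tz":-0.98,"ax":0,"ay":0,"az":0},{"gripper":1,"tx":0,"ty":0,"tz":-0.98,"ax":0,"ay":0,"az":0},{"gripper":1,"tx":0,"ty":0,"tz":-0.98,"ax":0,"ay":0,"az":0},{"gripper":1,"tx":0.4,"ty":0,"tz":0,"ax":-1,"ay":0,"az":0},{"gripper":1,"tx":0.4,"ty":0,"tz":0,"ax":-1,"ay":0,"az":0},{"gripper":1,"tx":0.4,"ty":0,"tz":0,"ax":-1,"ay":0,"az":0},{"gripper":1,"tx":0.4,"ty":0,"tz":0,"ax":-1,"ay":0,"az":0},{"gripper":1,"tx":0.4,"ty":0,"tz":0,"ax":-1,"ay":0,"az":0},{"gripper":1,"tx":0.4,"ty":0,"tz":0,"ax":-1,"ay":0,"az":0},{"gripper":1,"tx":0.4,"ty":0,"tz":0,"ax":-1,"ay":0,"az":0},{"gripper":1,"tx":0.4,"ty":0,"tz":0,"ax":-1,"ay":0,"az":0},{"gripper":1,"tx":0.4,"ty":0,"tz":0,"ax":-1,"ay":0,"az":0},{"gripper":1,"tx":0.4,"ty":0,"tz":0,"ax":-1,"ay":0,"az":0},{"gripper":1,"tx":0.4,"ty":0,"tz":0,"ax":-1,"ay":0,"az":0},{"gripper":1,"tx":0.4,"ty":0,"tz":0,"ax":-1,"ay":0,"az":0},{"gripper":1,"tx":0.4,"ty":0,"tz":0,"ax":-1,"ay":0,"az":0},{"gripper":1,"tx":0.4,"ty":0,"tz":0,"ax":-1,"ay":0,"az":0},{"gripper":1,"tx":0.4,"ty":0,"tz":0,"ax":-1,"ay":0,"az":0},{"gripper":1,"tx":0.4,"ty":0,"tz":0,"ax":-1,"ay":0,"az":0},{"gripper":1,"tx":0,"ty":0,"tz":0,"ax":-0.8,"ay":0,"az":0}]'

```text
t: 48.98
eef_pos: [0.5725, -0.3391, 0.3703]
ee_rot: [-0.76, 1.566, 2.708]
force: [-0.2, -0.4, -0.1]
width: 0.0879
```

Run:
```python
from h import *
s=telemetry.get_state();print(s['t'],s['eef_pos'],s['q'],s['width'],s['force'])
im=optics.grab_frame('wrist')[:,:,::-1];cv2.imwrite('pics/w20.png',cv2.resize(im,None,fx=1.42,fy=1.42,interpolation=cv2.INTER_CUBIC))
for q,z in(('dial_grip',.087),('dial_pointer',.1)):
  for r in finder.pinpoint(q,'wrist'): print(q,r,atz('wrist',*r['location'],z))
plan([.575,-.343,.246])
```

```text
48.9833 [ 0.5725 -0.3391  0.3703] [-0.2427  0.3663 -0.0562 -0.0011 -1.1533  0.5693] 0.08785947677977096 [-0.2398 -0.4327 -0.0621]
dial_grip {'location': [196.3, 277.4], 'confidence': 0.71} [ 0.58   -0.3461  0.087 ]
dial_grip {'location': [74.3, 95.6], 'confidence': 0.69} [ 0.754  -0.3977  0.087 ]
dial_pointer {'location': [91.3, 120.5], 'confidence': 0.96} [ 0.7269 -0.3931  0.1   ]
dial_pointer {'location': [231.9, 275.9], 'confidence': 0.62} [ 0.5721 -0.3166  0.1   ]
shift units [ 5.0767  0.1603 -0.0325] heading -71.73 tilt x [-0.0014  0.0004 -1.    ]
```

View pics/w20.png

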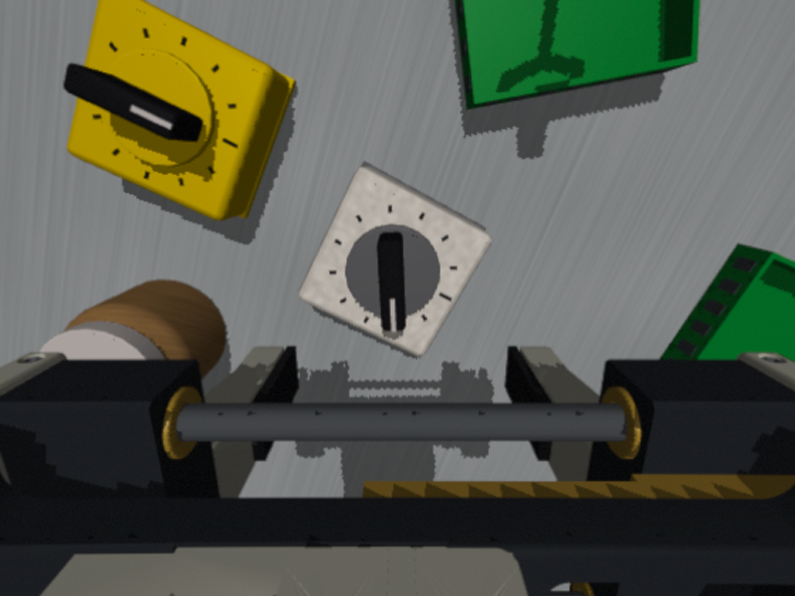

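White timer at (393,272): zero mark at (445,296), pointer (white stripe) at (394,318), about two clicks clockwise of zero. The yellow one at (165,110) is the look-alike.

Run:
```python
from h import *
f=lambda x,y,z:atz('wrist',y/1.42,x/1.42,z)[:2]
A=lambda d:np.degrees(np.arctan2(d[1],d[0]))
a=f(390.5,236,.101);b=f(393.5,328,.101);print(a,b,np.linalg.norm(a-b),A(b-a),(a+b)/2)
for z in(.06,.065): print(f(393,272,z))
c=[f(365,164,.055),f(490,236,.055),f(420,355,.055),f(302,294,.055)];c=np.array(c);print(c.mean(0),[round(A(c[(i+1)%4]-c[i])%90,1) for i in range(4)])
z0=f(445,296,.055)-c.mean(0);print('zero dir',A(z0))
im=optics.grab_frame('wrist')[:,:,::-1];cv2.imwrite('pics/w20c.png',cv2.resize(im[105:260,200:360],None,fx=5,fy=3.8,interpolation=cv2.INTER_CUBIC))
```

```text
[ 0.5916 -0.3748] [ 0.5714 -0.3182] 0.06007583505144371 109.63642819535775 [ 0.5815 -0.3465]
[ 0.5806 -0.3435]
[ 0.5809 -0.3447]
[ 0.5809 -0.3468] [np.float64(79.1), np.float64(80.7), np.float64(78.7), np.float64(80.1)]
zero dir 166.85166112203976
```

View pics/w20c.png

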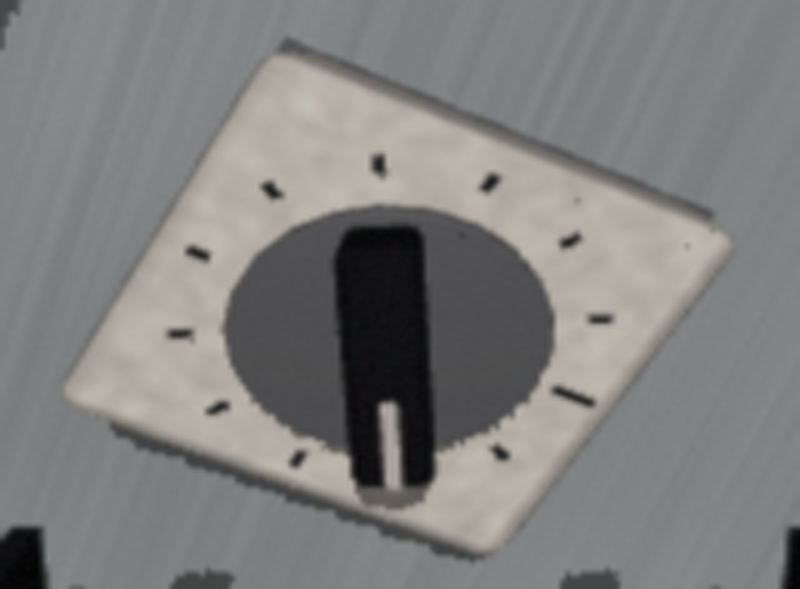

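Run:
```python
from h import *
plan([.581,-.346,.246],-70.3)
```

```text
shift units [ 5.0948  0.3448 -0.2163] heading -71.78 tilt x [-0.0007  0.0001 -1.    ] ax units -0.24609677401754956
```

Request:
play_rows --newtons 35 --steps '[{"gripper":1,"tx":0,"ty":0.34,"tz":-0.22,"ax":-0.25,"ay":0,"az":0},{"gripper":0.7,"tx":0.7,"ty":0,"tz":0,"ax":0,"ay":0,"az":0},{"gripper":0.7,"tx":0.8,"ty":0,"tz":0,"ax":0,"ay":0,"az":0},{"gripper":0.7,"tx":0.8,"ty":0,"tz":0,"ax":0,"ay":0,"az":0},{"gripper":0.7,"tx":0.8,"ty":0,"tz":0,"ax":0,"ay":0,"az":0},{"gripper":0.7,"tx":0.8,"ty":0,"tz":0,"ax":0,"ay":0,"az":0},{"gripper":0.7,"tx":0.8,"ty":0,"tz":0,"ax":0,"ay":0,"az":0},{"gripper":0.7,"tx":0.4,"ty":0,"tz":0,"ax":0,"ay":0,"az":0},{"gripper":0.7,"tx":0,"ty":0,"tz":0,"ax":0,"ay":0,"az":0},{"gripper":0.35,"tx":0,"ty":0,"tz":0,"ax":0,"ay":0,"az":0},{"gripper":0.3,"tx":0,"ty":0,"tz":0,"ax":0,"ay":0,"az":0},{"gripper":0.25,"tx":0,"ty":0,"tz":0,"ax":0,"ay":0,"az":0},{"gripper":0.2,"tx":0,"ty":0,"tz":0,"ax":0,"ay":0,"az":0},{"gripper":0,"tx":0,"ty":0,"tz":0,"ax":0,"ay":0,"az":0},{"gripper":0,"tx":0,"ty":0,"tz":0,"ax":0,"ay":0,"az":0},{"gripper":0,"tx":0,"ty":0,"tz":0,"ax":0,"ay":0,"az":0},{"gripper":0,"tx":0,"ty":0,"tz":0,"ax":0,"ay":0,"az":0},{"gripper":0,"tx":0,"ty":0,"tz":0,"ax":0,"ay":0,"az":0}]'

```text
t: 50.68
eef_pos: [0.5808, -0.346, 0.2463]
ee_rot: [-0.242, 1.57, -3.037]
force: [-2.7, -1.5, 1.9]
width: 0.0163
```

Run:
```python
from h import *
s=telemetry.get_state();print(s['t'],s['eef_pos'],s['width'],s['force'],s['moment'])
plan([.581,-.346,.246],-10.3)
```

```text
50.6833 [ 0.5808 -0.346   0.2463] 0.016290263810488672 [-2.7069 -1.4782  1.9377] [-0.2921  1.0233  0.0647]
shift units [ 0.0119  0.0017 -0.0092] heading -70.1 tilt x [-0.001  -0.0001 -1.    ] ax units -9.967393314633549
```

Gripped at 16 mm. Wind anticlockwise towards the stop.

Request:
play_rows --steps '[{"gripper":0,"tx":0,"ty":0,"tz":0,"ax":-0.5,"ay":0,"az":0},{"gripper":0,"tx":0,"ty":0,"tz":0,"ax":-0.7,"ay":0,"az":0},{"gripper":0,"tx":0,"ty":0,"tz":0,"ax":-0.7,"ay":0,"az":0},{"gripper":0,"tx":0,"ty":0,"tz":0,"ax":-0.7,"ay":0,"az":0},{"gripper":0,"tx":0,"ty":0,"tz":0,"ax":-0.7,"ay":0,"az":0},{"gripper":0,"tx":0,"ty":0,"tz":0,"ax":-0.7,"ay":0,"az":0},{"gripper":0,"tx":0,"ty":0,"tz":0,"ax":-0.7,"ay":0,"az":0},{"gripper":0,"tx":0,"ty":0,"tz":0,"ax":-0.7,"ay":0,"az":0},{"gripper":0,"tx":0,"ty":0,"tz":0,"ax":-0.7,"ay":0,"az":0},{"gripper":0,"tx":0,"ty":0,"tz":0,"ax":-0.7,"ay":0,"az":0},{"gripper":0,"tx":0,"ty":0,"tz":0,"ax":-0.7,"ay":0,"az":0},{"gripper":0,"tx":0,"ty":0,"tz":0,"ax":-0.7,"ay":0,"az":0},{"gripper":0,"tx":0,"ty":0,"tz":0,"ax":-0.7,"ay":0,"az":0},{"gripper":0,"tx":0,"ty":0,"tz":0,"ax":-0.7,"ay":0,"az":0},{"gripper":0,"tx":0,"ty":0,"tz":0,"ax":-0.35,"ay":0,"az":0},{"gripper":0,"tx":0,"ty":0,"tz":0,"ax":0,"ay":0,"az":0},{"gripper":0,"tx":0,"ty":0,"tz":0,"ax":0,"ay":0,"az":0}]'

```text
t: 52.1
eef_pos: [0.582, -0.3444, 0.2463]
ee_rot: [2.48, 1.568, 0.729]
force: [1.3, 8.8, 2.3]
width: 0.0159
```

Run:
```python
from h import *
s=telemetry.get_state();print(s['t'],s['eef_pos'],s['width'],s['force'],s['moment'],s['q'])
plan([.581,-.346,.246],-10.3)
```

```text
52.1 [ 0.582  -0.3444  0.2463] 0.015949179189853637 [1.3028 8.847  2.2836] [ 3.2285 -0.6655  0.0907] [-0.2473  0.4877 -0.1706 -0.0024 -0.9112  1.6388]
shift units [ 0.0128 -0.0283  0.0714] heading -10.36 tilt x [ 0.0017  0.0015 -1.    ] ax units -0.009505973388475772
```

Request:
play_rows --steps '[{"gripper":0,"tx":0,"ty":0,"tz":0.07,"ax":-0.15,"ay":0,"az":0},{"gripper":0,"tx":0,"ty":0,"tz":0,"ax":-0.15,"ay":0,"az":0},{"gripper":0,"tx":0,"ty":0,"tz":0,"ax":0,"ay":0,"az":0},{"gripper":0,"tx":0,"ty":0,"tz":0,"ax":0,"ay":0,"az":0}]'

```text
t: 52.43
eef_pos: [0.5819, -0.3448, 0.2463]
ee_rot: [2.735, 1.567, 1.015]
force: [2.8, 17.0, 5.4]
width: 0.016
```

Run:
```python
from h import *
s=telemetry.get_state();print(s['t'],s['eef_pos'],s['width'],s['force'],s['moment'],s['q'])
plan([.581,-.346,.246],-10.3)
```

```text
52.4333 [ 0.5819 -0.3448  0.2463] 0.015973100877451345 [ 2.796  16.9711  5.3506] [ 6.105  -0.9128 -0.1105] [-0.2485  0.4881 -0.1691 -0.0047 -0.9125  1.6725]
shift units [ 0.0122 -0.029   0.0544] heading -8.58 tilt x [ 0.0021  0.0033 -1.    ] ax units 0.2868354593702141
```

Request:
play_rows --steps '[{"gripper":0,"tx":0,"ty":0,"tz":-0.12,"ax":-0.05,"ay":0,"az":0},{"gripper":0,"tx":0,"ty":0,"tz":0,"ax":0,"ay":0,"az":0},{"gripper":0,"tx":0,"ty":0,"tz":0,"ax":0,"ay":0,"az":0}]'

```text
t: 52.68
eef_pos: [0.582, -0.344, 0.2463]
ee_rot: [1.966, 1.569, 0.251]
force: [3.5, 6.1, 1.7]
width: 0.0159
```

Run:
```python
from h import *
s=telemetry.get_state();print(s['t'],s['eef_pos'],s['width'],s['force'],s['moment'],s['q'])
plan([.581,-.346,.246],-10.3)
```

```text
52.6833 [ 0.582  -0.344   0.2463] 0.015935345519391707 [3.5077 6.0509 1.7195] [ 2.1079 -1.1837 -0.1304] [-0.2465  0.4873 -0.1719 -0.0011 -0.9101  1.6731]
shift units [ 0.0133 -0.0281  0.0841] heading -8.3 tilt x [ 0.0017  0.0004 -1.    ] ax units 0.3339546056796318
```

Request:
play_rows --steps '[{"gripper":0,"tx":0,"ty":0,"tz":-0.02,"ax":-0.3,"ay":0,"az":0},{"gripper":0,"tx":0,"ty":0,"tz":0,"ax":0,"ay":0,"az":0},{"gripper":0,"tx":0,"ty":0,"tz":0,"ax":0,"ay":0,"az":0}]'

```text
t: 52.93
eef_pos: [0.582, -0.3439, 0.2463]
ee_rot: [1.869, 1.569, 0.183]
force: [4.1, 4.9, 0.7]
width: 0.0157
```

Run:
```python
from h import *
s=telemetry.get_state();print(s['t'],s['eef_pos'],s['width'],s['force'],s['moment'],s['q'])
plan([.581,-.346,.246],-10.3)
```

```text
52.9333 [ 0.582  -0.3439  0.2463] 0.015679378610164812 [4.1167 4.9025 0.7224] [ 1.5844 -1.3495 -0.4918] [-0.2463  0.4871 -0.1722 -0.001  -0.9098  1.7027]
shift units [ 0.0134 -0.0295  0.0865] heading -6.59 tilt x [ 0.0019  0.0003 -1.    ] ax units 0.6184247487535023
```

Moment of -0.5 N m against a hard stop, so the dial is at zero. Now 120° clockwise, to tool heading about -129°.

Request:
play_rows --steps '[{"gripper":0,"tx":0,"ty":0,"tz":0,"ax":0.4,"ay":0,"az":0},{"gripper":0,"tx":0,"ty":0,"tz":0,"ax":0.7,"ay":0,"az":0},{"gripper":0,"tx":0,"ty":0,"tz":0,"ax":0.7,"ay":0,"az":0},{"gripper":0,"tx":0,"ty":0,"tz":0,"ax":0.7,"ay":0,"az":0},{"gripper":0,"tx":0,"ty":0,"tz":0,"ax":0.7,"ay":0,"az":0},{"gripper":0,"tx":0,"ty":0,"tz":0,"ax":0.7,"ay":0,"az":0},{"gripper":0,"tx":0,"ty":0,"tz":0,"ax":0.7,"ay":0,"az":0},{"gripper":0,"tx":0,"ty":0,"tz":0,"ax":0.7,"ay":0,"az":0},{"gripper":0,"tx":0,"ty":0,"tz":0,"ax":0.7,"ay":0,"az":0},{"gripper":0,"tx":0,"ty":0,"tz":0,"ax":0.7,"ay":0,"az":0},{"gripper":0,"tx":0,"ty":0,"tz":0,"ax":0.7,"ay":0,"az":0},{"gripper":0,"tx":0,"ty":0,"tz":0,"ax":0.7,"ay":0,"az":0},{"gripper":0,"tx":0,"ty":0,"tz":0,"ax":0.7,"ay":0,"az":0},{"gripper":0,"tx":0,"ty":0,"tz":0,"ax":0.7,"ay":0,"az":0},{"gripper":0,"tx":0,"ty":0,"tz":0,"ax":0,"ay":0,"az":0}]'

```text
t: 54.18
eef_pos: [0.5809, -0.3456, 0.2463]
ee_rot: [0.787, 1.569, -1.899]
force: [-0.0, -4.8, 0.3]
width: 0.0159
```

Run:
```python
from h import *
s=telemetry.get_state();print(s['t'],s['eef_pos'],s['width'],s['force'],s['moment'],s['q'])
plan([.581,-.346,.246],-129)
```

```text
54.1833 [ 0.5809 -0.3456  0.2463] 0.015908406626251044 [-0.0154 -4.7994  0.3464] [-1.8141  0.1116 -0.0355] [-0.2485  0.4874 -0.173   0.002  -0.9105  0.7038]
shift units [0.0134 0.0158 0.0045] heading -63.84 tilt x [-0.0005 -0.0015 -1.    ] ax units 10.859725931850063
```

Request:
play_rows --steps '[{"gripper":0,"tx":0,"ty":0,"tz":0,"ax":0.7,"ay":0,"az":0},{"gripper":0,"tx":0,"ty":0,"tz":0,"ax":0.7,"ay":0,"az":0},{"gripper":0,"tx":0,"ty":0,"tz":0,"ax":0.7,"ay":0,"az":0},{"gripper":0,"tx":0,"ty":0,"tz":0,"ax":0.7,"ay":0,"az":0},{"gripper":0,"tx":0,"ty":0,"tz":0,"ax":0.7,"ay":0,"az":0},{"gripper":0,"tx":0,"ty":0,"tz":0,"ax":0.7,"ay":0,"az":0},{"gripper":0,"tx":0,"ty":0,"tz":0,"ax":0.7,"ay":0,"az":0},{"gripper":0,"tx":0,"ty":0,"tz":0,"ax":0.7,"ay":0,"az":0},{"gripper":0,"tx":0,"ty":0,"tz":0,"ax":0.7,"ay":0,"az":0},{"gripper":0,"tx":0,"ty":0,"tz":0,"ax":0.7,"ay":0,"az":0},{"gripper":0,"tx":0,"ty":0,"tz":0,"ax":0.7,"ay":0,"az":0},{"gripper":0,"tx":0,"ty":0,"tz":0,"ax":0.7,"ay":0,"az":0},{"gripper":0,"tx":0,"ty":0,"tz":0,"ax":0.7,"ay":0,"az":0},{"gripper":0,"tx":0,"ty":0,"tz":0,"ax":0.7,"ay":0,"az":0},{"gripper":0,"tx":0,"ty":0,"tz":0,"ax":0.7,"ay":0,"az":0},{"gripper":0,"tx":0,"ty":0,"tz":0,"ax":0.35,"ay":0,"az":0},{"gripper":0,"tx":0,"ty":0,"tz":0,"ax":0,"ay":0,"az":0},{"gripper":0,"tx":0,"ty":0,"tz":0,"ax":0,"ay":0,"az":0}]'

```text
t: 55.68
eef_pos: [0.5789, -0.3455, 0.2463]
ee_rot: [0.737, 1.565, -3.08]
force: [-8.4, -3.5, 5.8]
width: 0.0157
```

Run:
```python
from h import *
s=telemetry.get_state();print(s['t'],s['eef_pos'],s['width'],s['force'],s['moment'],s['q'])
plan([.581,-.346,.246],-129)
```

```text
55.6833 [ 0.5789 -0.3455  0.2463] 0.01570678682462408 [-8.4043 -3.5439  5.8338] [-1.13    3.0055 -0.081 ] [-0.249   0.4863 -0.1751  0.0021 -0.9145 -0.4281]
shift units [ 0.0113 -0.0354 -0.0773] heading -128.73 tilt x [-0.0054 -0.0003 -1.    ] ax units 0.04573195527253423
```

Release straight up and inspect.

Request:
play_rows --newtons 10 --steps '[{"gripper":0,"tx":0,"ty":0,"tz":0,"ax":0,"ay":0,"az":0},{"gripper":0.3,"tx":0,"ty":0,"tz":0,"ax":0,"ay":0,"az":0},{"gripper":0.6,"tx":0,"ty":0,"tz":0,"ax":0,"ay":0,"az":0},{"gripper":0.7,"tx":0,"ty":0,"tz":0,"ax":0,"ay":0,"az":0},{"gripper":0.7,"tx":0,"ty":0,"tz":0,"ax":0,"ay":0,"az":0},{"gripper":0.7,"tx":0,"ty":0,"tz":0,"ax":0,"ay":0,"az":0},{"gripper":0.7,"tx":-0.4,"ty":0,"tz":0,"ax":0,"ay":0,"az":0},{"gripper":0.7,"tx":-0.8,"ty":0,"tz":0,"ax":0,"ay":0,"az":0},{"gripper":0.7,"tx":-0.8,"ty":0,"tz":0,"ax":0,"ay":0,"az":0},{"gripper":1,"tx":-0.8,"ty":0,"tz":0,"ax":0,"ay":0,"az":0},{"gripper":1,"tx":-0.8,"ty":0,"tz":0,"ax":0,"ay":0,"az":0},{"gripper":1,"tx":-0.8,"ty":0,"tz":0,"ax":0,"ay":0,"az":0},{"gripper":1,"tx":-0.8,"ty":0,"tz":0,"ax":0,"ay":0,"az":0},{"gripper":1,"tx":0,"ty":0,"tz":0,"ax":0,"ay":0,"az":0},{"gripper":1,"tx":0,"ty":0,"tz":0,"ax":0,"ay":0,"az":0}]'

```text
t: 56.93
eef_pos: [0.5816, -0.3441, 0.3785]
ee_rot: [-2.758, 1.567, -0.29]
force: [-0.2, 0.4, -0.9]
width: 0.0872
```

Run:
```python
from h import *
s=telemetry.get_state();print(s['t'],s['eef_pos'],s['q'],s['width'],s['force'])
im=optics.grab_frame('wrist')[:,:,::-1];cv2.imwrite('pics/w21.png',cv2.resize(im,None,fx=1.42,fy=1.42,interpolation=cv2.INTER_CUBIC))
save('side','s21.png'); save('top','t21.png',(100,120,460,300),2.2)
```

```text
56.9333 [ 0.5816 -0.3441  0.3785] [-0.2464  0.3746 -0.0248  0.0002 -1.1678 -0.4272] 0.08718109211213877 [-0.2318  0.4312 -0.9336]
```

View pics/w21.png

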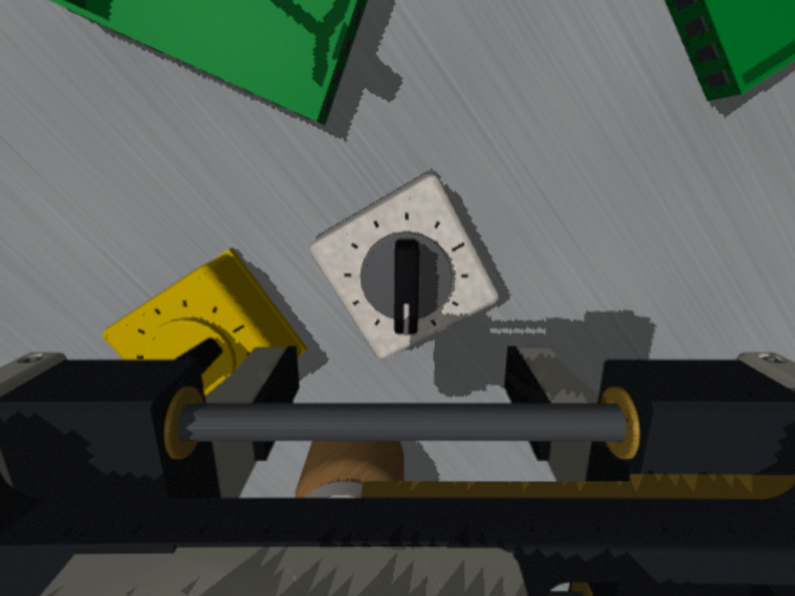

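View pics/s21.png

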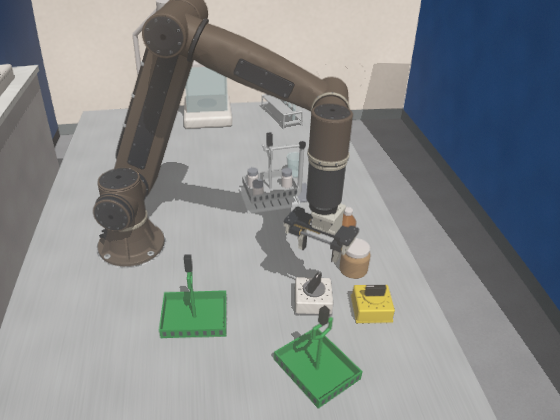

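View pics/t21.png

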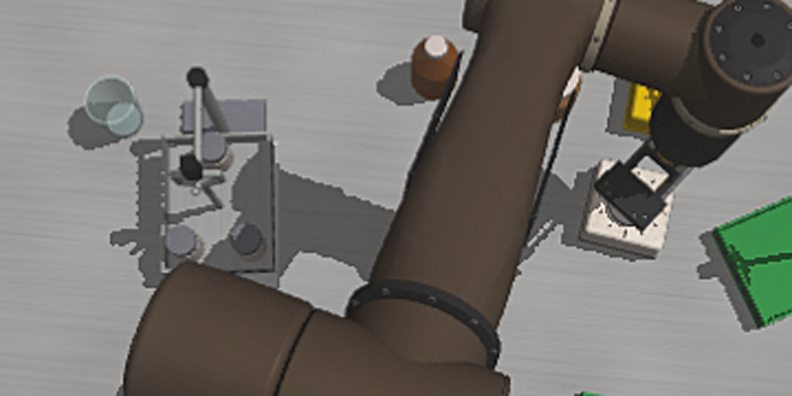

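In the wrist view the zero mark is at (458,246), with ticks 1 to 3 at (464,276), (456,304) and (433,322). The pointer at (405,330) sits on the fourth.

Run:
```python
from h import *
f=lambda x,y,z:atz('wrist',y/1.42,x/1.42,z)[:2]
A=lambda d:np.degrees(np.arctan2(d[1],d[0]))
a=f(407,242,.101);b=f(405.5,331,.101);print('pointer',A(b-a))
c=np.array([f(433,173,.055),f(497,298,.055),f(385,356,.055),f(312,244,.055)]);print([round(A(c[(i+1)%4]-c[i])%90,1) for i in range(4)])
z=169.8
print('turned',(z-A(b-a))%360, 'tick',A(f(458,246,.055)-c.mean(0)))
im=optics.grab_frame('top')[:,:,::-1];cv2.imwrite('pics/t22.png',cv2.resize(im[140:260,140:240],None,fx=5.5,fy=5,interpolation=cv2.INTER_CUBIC))
im=optics.grab_frame('side')[:,:,::-1];cv2.imwrite('pics/s22.png',cv2.resize(im[120:220,230:330],None,fx=6,fy=6,interpolation=cv2.INTER_CUBIC))
```

```text
pointer 50.63469870644598
[np.float64(80.4), np.float64(80.8), np.float64(81.5), np.float64(81.1)]
turned 119.16530129355402 tick 168.27041173446074
```

View pics/t22.png

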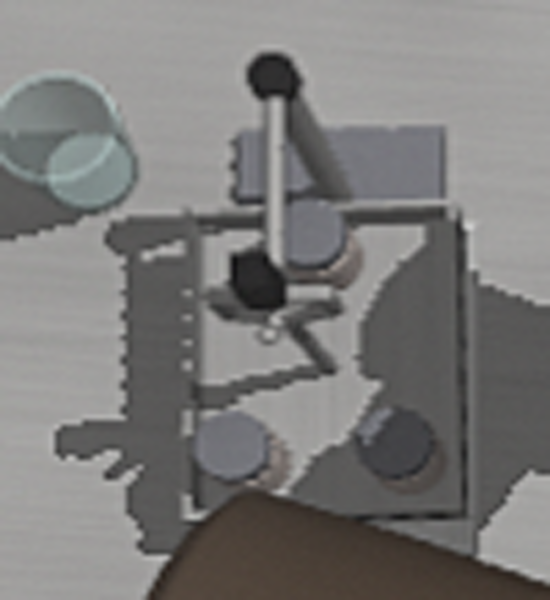

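View pics/s22.png

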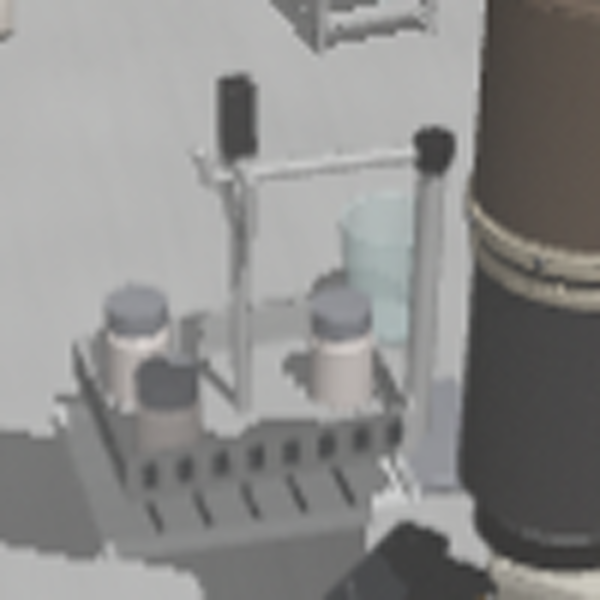

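Run:
```python
from h import *
f=lambda x,y,z:atz('top',140+y/5,140+x/5.5,z)[:2]
h=f(273,78,.24);t=f(270,333,.248);d=h-t;print(h,t,np.linalg.norm(d),np.degrees(np.arctan2(d[1],d[0])))
```

```text
[0.64   0.2341] [0.4947 0.214 ] 0.14670296852430853 7.898262177646918
```

Run:
```python
from h import *
print(job_done())
```

```text
the job is handed in; nothing more can be done
None
```

The job is done and handed in at about 57 s of robot time. No verdict comes back, so these are my own last checks.

- **Jars:** The three white jars I found on the bench are in the steel basket, and all three stand upright in it. I saw no fourth jar in the side or top view.
- **Hook:** I swung it clockwise by about 76° to point out over the drip tray. Afterwards it measured about 7.9°, against 6.8° for the stand's axis, so it is roughly 1° off. That is about as fine as the camera calibration can tell.
- **Basket:** The basket hangs by its eye on the hook and has been let go. It tilts slightly because two jars sit at one end and one at the other.
- **Dial:** I wound it anticlockwise to its stop, which resisted with about 0.5 N m. Then I turned it clockwise by four clicks. It reads about 119°, where four clicks is 120°, and the pointer is on the fourth mark.

The amber bottle, tub, beaker, green baskets and yellow timer were left alone. No check failed. One force reading while threading the eye onto the hook looked like contact, but it was gone on the next readings.

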